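# Free the board from the spring finger and rack it

## Task

Flip the jig's spring finger up and leave it standing open, then lift the circuit board out and lay it flat on the sloping rest, parts side out, with its bare end uppermost and its lower edge against the ledge. Let go, take it again by the bare end, and stand it upright in the free bay of the rack, bare end up, right down on the bay floor. Do not drag the board from under the closed finger, and leave the other board and the other things where they are.

Things in the scene. Friction and masses are not known exactly. Their poses are not given: they have to be found in the camera images.
- jig: Fixed aluminium jig, 210 x 84 mm. Origin: on the table (z = 0) under the centre of the clamped board; x runs along the board towards the finger's hinge, y across it, z up. A spine 46 mm wide, 14 mm high (x -95 to +115 mm) carries two cross supports, 14 mm long in x, at x = -46 and +44 mm. Two pivot cheeks, to z = 60 mm, stand at x = 69 to 91 mm, y = +-18 mm.
- jig_seat (a point): Point on the jig, centre of the board's underside as clamped (36 mm above the table), axes as the jig's. At each support stand locating pins, 7 mm thick, at y = +-36.5 mm, 9 mm higher than this point; end stops 26 mm wide, 8 mm higher than it, at x = +-65.5 mm. Between the supports the board's long edges are free, with nothing beside them down to the table.
- finger (a joint): Angle (rad) of the steel hold-down finger hinged on the jig. 0: closed, its rubber foot presses on the board's bare end (about 4 N). Grows as its free end swings up and over towards jig +x; stop at 1.75, past upright. Over-centre spring: below 0.75 rad it is pulled shut (0.15 N m at 0, fading to nil at 0.75), above 0.75 it is pulled open and stays up by itself.
- finger_hinge (a point): Point on the finger's hinge axis, at jig x = 78, y = 0, z = 49 mm; the axis is parallel to jig y.
- finger_grip (a point): Centre of the black round cross bar at the finger's free end, by which it is lifted: 14 mm diameter, 30 mm long along jig y. Finger closed: at jig x = 24, z = 72 mm, 31 mm above the board's top face; 59 mm from the hinge axis. Held by its two end faces it turns freely between fingertips. The finger's arm is 14 mm wide.
- board_mid (a point): Centre of the circuit board, half-way through its thickness. Board 120 (x) x 62 (y) x 5 mm, about 0.12 kg. x along its length to the bare end, z out of the face with the parts. Parts (finned heat sink and smaller ones, to 13 mm high) lie at x = -53 to -2 mm, |y| under 24 mm; the face is bare from x = 0 to +60 mm. Starts lying in the jig, parts up, bare end under the finger.
- rest: Fixed aluminium rest, 45 degree slope; base 110 x 80 x 8 mm. Origin: centre of the base's underside, on the table. The slope faces rest -x and rises towards +x. Its panel is only 36 mm wide (y), so that a gripper can straddle it, and 72 mm long up from the ledge at its foot, which stands 14 mm out of the slope. A board on it sticks out 48 mm beyond the panel's top, free on both faces.
- rest_seat (a point): Where the board's centre (half-way through its thickness) lies when the board is on the rest with its lower short edge against the ledge: 60 mm up the slope from the ledge, at rest x = -1.3, y = 0, z = 74.2 mm. Axes as body rest (not tilted).
- rack: Fixed rack, base 126 x 100 x 10 mm, origin: centre of its underside, on the table. Two bays at rack x = -30 and +30 mm, each a slot for one board standing on its short edge, its faces looking along rack x, its width along rack y. One bay (either) holds the other board.
- free_bay (a point): Centre of the floor of the empty bay (10 mm above the table), axes as the rack's: x across the slot, y along it. Two guides (y = +-24 to +-36 mm) take the board's long edges: slot 9.4 mm wide to 24 mm above the floor, flared above to 34 mm (mouth about 18 mm); end stops 70 mm apart, flared to 76 at the top. A board in it has its centre 60 mm above this point. A steel tag (16 mm) stands at its -y end.
- old_board: The other board, 110 x 62 x 5 mm, standing loose on its short edge in the other bay, top at z = 120 mm. Origin: middle of its lower edge. Leave it.
- tape_green: Bystander: roll of tape, 58 mm wide, 18 mm high. Origin under its centre.
- flux_tin: Bystander: round tin, 58 mm wide, 22 mm high. Origin under its centre.
- fuse_jar: Bystander: small jar with black cap, 40 mm wide, 50 mm high. Origin under its centre.
- croc_box: Bystander: black box with two terminals, 45 x 70 x 38 mm. Origin under its centre.
- multimeter: Bystander: hand multimeter on its back, 148 x 78 x 40 mm. Origin under its centre.
- side_cutter: Bystander: side cutter lying flat, 141 x 58 x 12 mm. Origin under its centre.
- board: The same circuit board; origin at the centre of its underside (2.5 mm below board_mid), axes as board_mid.

How it is judged:
On the way, in this order (a step that is already met when the one before it is completed fails the run):
1. the finger stands open by itself and the board still lies in the jig (value of joint finger above 1.2 rad and distance of board_mid from where it was at the start of the episode below 0.015 m and contact force between the fingers and finger below 0.1 N), for 0.2 s.
2. the board lies on the sloping rest, parts side out and bare end uppermost, let go (distance between board_mid and rest_seat below 0.02 m and angle between board_mid's own x axis and vertical between 0.6 and 0.97 rad and angle between board_mid's own z axis and vertical between 0.6 and 0.97 rad and contact force between the fingers and board below 0.1 N and contact force between board and rest above 0.2 N), for 0.2 s.
At the end, for the whole second after the job is handed in: The board stands in the free bay, bare end up, its length within 0.22 rad of vertical, its centre 55 to 65 mm above the bay floor and within 16 mm (across) and 15 mm (along) of the bay's centre, at rest and let go; the finger stands open (beyond 1.2 rad) (value of joint finger above 1.2 rad and z of board_mid in the frame of free_bay between 0.055 and 0.065 m and x of board_mid in the frame of free_bay between -0.016 and 0.016 m and y of board_mid in the frame of free_bay between -0.015 and 0.015 m and angle between board_mid's own x axis and vertical below 0.22 rad and linear speed of board below 0.03 m/s and contact force between the fingers and board below 0.1 N); the robot touches nothing.
It fails at once if the board is moved more than 25 mm while the finger is down (distance of board_mid from where it was at the start of the episode above 0.025 m and value of joint finger below 0.6 rad).
It fails at once if the other board is shifted more than 30 mm (distance of old_board from where it was at the start of the episode above 0.03 m).
It fails at once if a bystander is shifted more than 40 mm (distance of any of tape_green, flux_tin, fuse_jar, croc_box, multimeter, side_cutter from where it was at the start of the episode above 0.04 m).
It also fails if it takes over 67 s, if anything falls off the work surface, if the arm or the gripper's body presses on something with over 40 N, if the wrist force passes 120 N, or if a joint passes its speed limit or range.

## Robot

A 7-joint arm with a two-finger parallel gripper is mounted at the origin on a cart in front of the work surface, level with it; the furniture and walls round the work are solid. World frame = base frame: x ahead of the robot, y to its left, z up, the work surface at z = 0. Lengths are in m, angles in rad, forces in N, time in s.
With the tool pointing down it reaches from about 0.4 to 0.85 m from the base axis. Payload 10.4 kg.
Tool frame: the origin (TCP) lies midway between the tips of the shut fingers; the grasp point (between the pads) lies 19 mm behind it (manip.hold_point_z is the distance from the TCP to the grasp point, in m); z points along the fingers, y is the line along which they close (so a half turn about z gives the same grasp; the last joint's range is limited). The gripper opens to 85 mm and grips with 20 to 120 N. Pads are 22 mm wide; open, the fingers measure 114 mm over their backs; the gripper's body (76 mm by 85 mm) begins 54 mm behind the grasp point. The pads swing forward as they close: fully open they stand 13 mm farther back than shut.
Start: joints at [1.131, 0.332, -0.065, 1.46, 0.022, 1.35, -0.088], TCP at [0.253, -0.572, 0.204] pointing down, gripper open.
Joint ranges: [-2.6, 2.6], [-0.5, 2.12], [-1.47, 1.34], [0.16, 2.42], [-1.27, 4.41], [0.06, 2.06], [-2.6, 2.6]. Speed limits (rad/s): [2.22, 2.22, 2.79, 2.79, 3.14, 3.14, 3.14].

## Interface

Orientations are given as a unit quaternion [x, y, z, w].
In Python, from workcell import manip, eyes, job gives the robot as it stands.
- The arm moves only by the shell command python3 -m crank 'ROWS' [FORCE]. ROWS is JSON, a list that holds one entry, the list of rows, each a list of 7 numbers: the finger opening in cm, from 0 to 8.54, then the shift along the world's x, y, z in cm, then the turn, a rotation vector about the world's x, y, z in degrees. In form: [[[hand, x, y, z, ax, ay, az], ...]]. A call has 1 to 20 rows; each row shifts and turns the commanded pose from where the row before left it; what a row does not reach is not made up. A row lasts 1/8 s, in which the tool goes at most 62.5 mm and 10.7 degrees, less where a joint would pass 70% of its speed; a pose out of reach is approached as far as the arm can. A call with a gripper value outside its range is refused whole. The fingers move at their own pace and stop on an object; FORCE is the grip in N (left out, the last holds). Time passes only in rows, so rows that do not move let the fingers close. It gives the time, the measured TCP pose, the force, the opening and the grip force at its end, in the units of the state.
- manip.get_obs(): the state, without advancing time (a new reading comes with each control period).
- eyes.camera(name): name is "scene" or "top"; returns (picture, depth): 384x512x3 uint8, red, green, blue; 384x512 float32, m along the optical axis (not along the pixel's ray), 0 where there is no reading.
- eyes.camera_params(name): a dict with "fx", "fy", "cx", "cy" (pixels), "dist" ([k1, k2, p1, p2, k3] as OpenCV has them; the pictures are not rectified), "world_from_camera" (4x4, takes a point from camera to world coordinates). Camera axes: x right, y down, z forward; pixel columns grow to the right and rows downward; lengths in m; the calibration is good to about 2 mm. A picture is of the moment at which its call begins. camera_params takes no time and is no camera call.
- job.hand_in(): hands the job in; it is judged then, once.
The state is a dict: "clock": time; "joint_pos": joint angles; "joint_velocities": joint speeds; "tau": joint torques, N m; "position": TCP position; "ee_rot": TCP orientation; "ft_force": force on the tool from outside, world axes, zero at the start; "torque": the same for the moment, N m; "grip_width": opening from 0.0 (shut) to 1.0 (fully open); "grasp_force": force on a finger pad.
Only numpy, scipy, OpenCV 4.12 (cv2) and the standard library are available. Lean on these libraries where they do the work, as an engineer would, in place of code of your own. Each camera call takes 0.05 s, during which the arm holds its last target. There are 200 camera calls.

## Working session

There is one attempt and no reset: what is moved stays moved. The work goes in short steps, Python scripts to look and compute and a shell command to move; the robot and the scene stay as the last step left them, time stands still between calls to the robot, and variables do not carry over. Pictures are saved under pics/ and viewed, at most 10 in all, crops included, and the job is handed in when it is done.

```bash
ls; mkdir -p pics
python3 - <<'E'
from workcell import manip, eyes, job
import cv2,numpy as np
o=manip.get_obs();print({k:np.round(v,3) for k,v in o.items()},manip.hold_point_z)
for n in("scene","top"):
    p,d=eyes.camera(n);c=eyes.camera_params(n);print(n,c)
    cv2.imwrite(f"pics/{n}0.png",p[:,:,::-1]);np.savez(f"{n}0.npz",p=p,d=d)
E
```

```text
pics
{'clock': np.float64(0.0), 'joint_pos': array([ 1.131,  0.333, -0.065,  1.461,  0.022,  1.35 , -0.088]), 'joint_velocities': array([-0.001, -0.   ,  0.001, -0.   ,  0.   , -0.001,  0.   ]), 'tau': array([ 2.0000e-03, -6.2544e+01,  5.0000e-02, -3.9161e+01,  1.6000e-02,
        1.0000e-02, -0.0000e+00]), 'position': array([ 0.253, -0.571,  0.203]), 'ee_rot': array([ 0.978,  0.207, -0.   , -0.001]), 'ft_force': array([-0.508,  0.032, -0.516]), 'torque': array([-0.058,  0.008, -0.042]), 'grasp_force': np.float64(0.0), 'grip_width': np.float64(0.996)} 0.0187
scene {'fx': 428.6979616435789, 'fy': 428.6979616435789, 'cx': 253.94217750439037, 'cy': 185.63309793896312, 'dist': array([-0.04934328,  0.        ,  0.        ,  0.        ,  0.        ]), 'world_from_camera': array([[-0.72048455, -0.50639208,  0.47378168, -0.14742195],
       [-0.6934366 ,  0.5328955 , -0.4849413 ,  0.65973388],
       [-0.0069057 , -0.67793027, -0.73509378,  1.05155523],
       [ 0.        ,  0.        ,  0.        ,  1.        ]])}
top {'fx': 359.8193007494192, 'fy': 359.8193007494192, 'cx': 257.9469521979751, 'cy': 188.72363338812443, 'dist': array([-0.07665576,  0.        ,  0.        ,  0.        ,  0.        ]), 'world_from_camera': array([[ 2.74088013e-02, -9.97715956e-01,  6.17383952e-02,
         4.12799406e-01],
       [-9.99623714e-01, -2.74238200e-02,  6.04241699e-04,
        -8.57597215e-03],
       [ 1.09024106e-03, -6.17317254e-02, -9.98092183e-01,
         1.47356635e+00],
       [ 0.00000000e+00,  0.00000000e+00,  0.00000000e+00,
         1.00000000e+00]])}
```

View pics/top0.png

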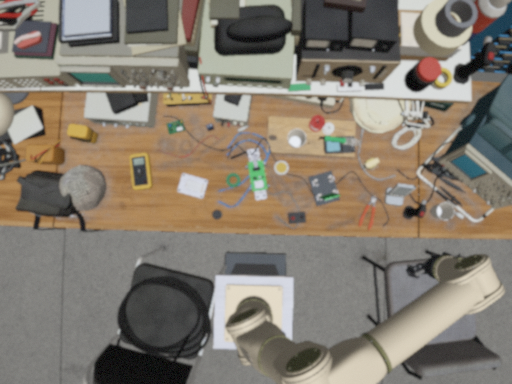

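View pics/scene0.png

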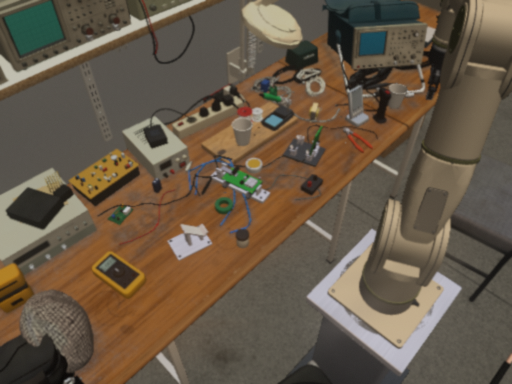

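The top view shows the jig with the green board near (257,175), what may be the rack near (323,187), and a whitish item near (193,186), probably the rest. The scene view shows the jig near (240,182), the rack near (303,150) and the rest near (190,240). I'll zoom in on these.

```bash
cat > h.py <<'E'
import cv2,numpy as np
from workcell import manip,eyes,job
def load(n,k): z=np.load(f"{n}{k}.npz"); return z['p'],z['d']
def snap(n,k):
    p,d=eyes.camera(n);np.savez(f"{n}{k}.npz",p=p,d=d);return p,d
def ray(n,uv):
    c=eyes.camera_params(n);K=np.array([[c['fx'],0,c['cx']],[0,c['fy'],c['cy']],[0,0,1]])
    u=cv2.undistortPoints(np.array(uv,float).reshape(-1,1,2),K,c['dist']).reshape(-1,2)
    T=c['world_from_camera'];d=np.c_[u,np.ones(len(u))]@T[:3,:3].T
    return T[:3,3],d
def onplane(n,uv,z):
    o,d=ray(n,uv);return o+d*((z-o[2])/d[:,2])[:,None]
def cloud(n,d):
    v,u=np.mgrid[:384,:512];o,r=ray(n,np.c_[u.ravel(),v.ravel()]);return (o+r*d.ravel()[:,None]).reshape(384,512,3)
def proj(n,P):
    c=eyes.camera_params(n);T=np.linalg.inv(c['world_from_camera']);K=np.array([[c['fx'],0,c['cx']],[0,c['fy'],c['cy']],[0,0,1]])
    return cv2.projectPoints(np.array(P,float).reshape(-1,1,3),cv2.Rodrigues(T[:3,:3])[0],T[:3,3],K,c['dist'])[0].reshape(-1,2)
def crop(p,x0,y0,w,h,s): return cv2.resize(p[y0:y0+h,x0:x0+w,::-1],None,fx=s,fy=s,interpolation=cv2.INTER_CUBIC)
E
python3 - <<'E'
from h import *
p,d=load('top',0);q,e=load('scene',0)
a=crop(p,170,140,160,65,5);b=crop(q,160,125,180,75,800/180)
cv2.imwrite('pics/z.png',np.vstack([a,cv2.resize(b,(800,275))])[:600])
print(a.shape,b.shape)
C=cloud('top',d)
for nm,(x0,y0,x1,y1) in dict(jig=(240,145,275,205),rack=(305,168,345,206),rest=(175,168,212,202)).items():
    P=C[y0:y1,x0:x1].reshape(-1,3);h=P[:,2];print(nm,np.percentile(h,[1,25,50,75,99]).round(3))
E
```

```text
(325, 800, 3) (333, 800, 3)
jig [-0.006  0.     0.005  0.038  0.079]
rack [-0.006  0.001  0.006  0.012  0.12 ]
rest [-0.006 -0.     0.004  0.01   0.082]
```

View pics/z.png

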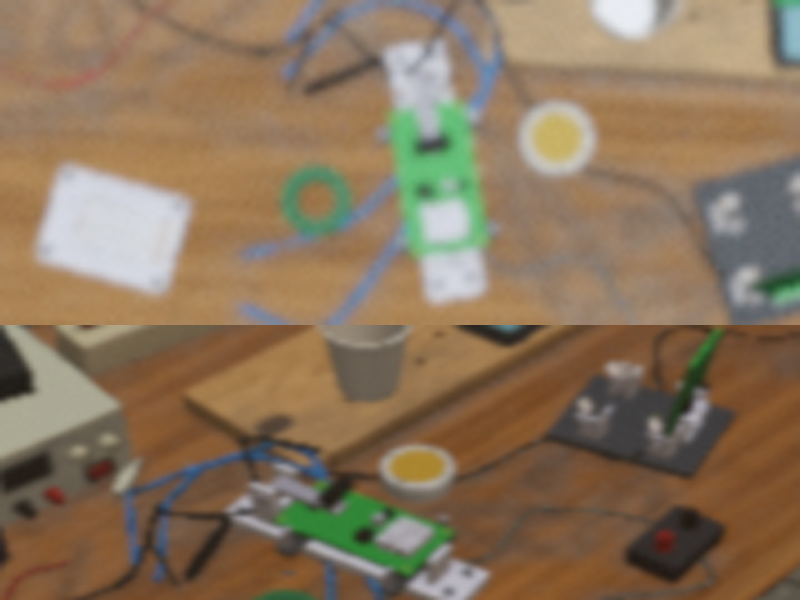

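The zoom shows the board with its bare end toward world +x (hinge end at top pixel (254,155), bar near (256,169)). The rest's white base is centred near (193,186), and the dark rack holds the old board in one bay. Now the poses.

Run:
```python
from h import *
p,d=load('top',0);q,e=load('scene',0)
Ct=cloud('top',d);Cs=cloud('scene',e)
hsv=cv2.cvtColor(p,cv2.COLOR_RGB2HSV);hs=cv2.cvtColor(q,cv2.COLOR_RGB2HSV)
def rect(n,m,box,z):
    mm=np.zeros_like(m,np.uint8);x0,y0,x1,y1=box;mm[y0:y1,x0:x1]=m[y0:y1,x0:x1]
    c=max(cv2.findContours(mm,0,2)[0],key=cv2.contourArea)
    P=onplane(n,c.reshape(-1,2),z)[:,:2].astype(np.float32)
    r=cv2.minAreaRect(P*1000);b=cv2.boxPoints(r);print(n,np.round(r[0],1),np.round(r[1],1),round(r[2],1),'box',b.round(0).tolist());return mm
g=((hsv[...,0]>45)&(hsv[...,0]<85)&(hsv[...,1]>90)).astype(np.uint8)
rect('top',g,(244,155,272,195),.041)
gs=((hs[...,0]>45)&(hs[...,0]<85)&(hs[...,1]>90)).astype(np.uint8)
rect('scene',gs,(215,160,268,195),.041)
w=((hsv[...,1]<45)&(hsv[...,2]>140)).astype(np.uint8)
print('rest');rect('top',w,(172,166,212,204),.008)
dk=((hsv[...,1]<70)&(hsv[...,2]<125)).astype(np.uint8)
dk=cv2.morphologyEx(dk,cv2.MORPH_CLOSE,np.ones((9,9)))
print('rack');rect('top',dk,(305,166,345,206),.010)
def pts(C,m,lab,lo,hi):
    P=C[m];P=P[(P[:,2]>lo)&(P[:,2]<hi)];print(lab,len(P),'\n',(P[P[:,2].argsort()][::max(1,len(P)//14)]*1000).round(0).astype(int).tolist())
# rest cloud, rack cloud from both
Pt=np.vstack([Ct.reshape(-1,3),Cs.reshape(-1,3)])
for lab,c,r in(('rest',(.415,.175),.08),('rack',(.415,-.19),.09)):
  for n,C in(('t',Ct),('s',Cs)):
    m=np.hypot(C[...,0]-c[0],C[...,1]-c[1])<r;pts(C,m,lab+n,.022,.15)
x=np.mgrid[:1]
bar=(p.max(2)<60).astype(np.uint8)
m=bar[160:178,248:266];ys,xs=np.nonzero(m);print('bar px',xs.mean()+248,ys.mean()+160,len(xs));print(onplane('top',[[xs.mean()+248,ys.mean()+160]],.077))
```

```text
top [558.1  -3.6] [102.2  62. ] 9.2 box [[503.0, 19.0], [513.0, -42.0], [613.0, -26.0], [604.0, 35.0]]
scene [552.3   1.6] [119.7  65.1] 11.1 box [[487.0, 22.0], [500.0, -42.0], [617.0, -19.0], [605.0, 45.0]]
rest
top [509.8 262. ] [115.8  83.8] 75.8 box [[455.0, 216.0], [536.0, 196.0], [565.0, 308.0], [483.0, 328.0]]
rack
top [ 512.2 -269.6] [121.6 114.7] 17.3 box [[437.0, -233.0], [471.0, -342.0], [587.0, -306.0], [553.0, -197.0]]
restt 72 
 [[393, 138, 24], [409, 141, 41], [396, 160, 45], [396, 164, 45], [401, 140, 47], [412, 160, 48], [400, 160, 48], [388, 151, 48], [393, 147, 50], [389, 147, 50], [389, 139, 51], [392, 151, 51], [388, 167, 53], [381, 142, 54], [388, 154, 56]]
rests 171 
 [[390, 174, 22], [390, 174, 27], [382, 162, 33], [377, 154, 39], [378, 148, 42], [414, 154, 43], [381, 158, 45], [390, 173, 46], [409, 167, 46], [400, 159, 47], [394, 144, 47], [413, 163, 48], [378, 165, 49], [386, 153, 49], [380, 150, 51]]
rackt 142 
 [[400, -136, 22], [461, -154, 23], [380, -140, 23], [385, -168, 23], [377, -188, 24], [381, -192, 25], [376, -140, 25], [385, -172, 26], [372, -144, 26], [389, -176, 27], [413, -183, 28], [475, -245, 34], [483, -240, 39], [467, -252, 44], [465, -262, 121]]
racks 114 
 [[408, -176, 22], [377, -143, 23], [404, -134, 23], [388, -140, 26], [393, -141, 27], [481, -249, 30], [470, -251, 31], [468, -243, 33], [473, -244, 34], [383, -138, 36], [470, -251, 40], [471, -249, 55], [469, -255, 80], [466, -260, 97], [464, -259, 116]]
bar px nan nan 0
[[nan nan nan]]<stdin>:28: RuntimeWarning: Mean of empty slice.
  ret = ret.dtype.type(ret / rcount)
```

Run:
```python
from h import *
p,d=load('top',0);q,e=load('scene',0)
Ct=cloud('top',d);Cs=cloud('scene',e)
hsv=cv2.cvtColor(p,cv2.COLOR_RGB2HSV)
def show(lab,c,yaw,lo,hi,R=.075):
  a=np.radians(yaw);Rm=np.array([[np.cos(a),np.sin(a)],[-np.sin(a),np.cos(a)]])
  for n,C in(('t',Ct),('s',Cs)):
    P=C.reshape(-1,3);L=(P[:,:2]-c)@Rm.T;m=(abs(L)<R).all(1)&(P[:,2]>lo)&(P[:,2]<hi);Q=np.c_[L,P[:,2]][m]*1000
    Q=Q[Q[:,0].argsort()];print(lab,n,len(Q),Q[::max(1,len(Q)//22)].round(0).astype(int).tolist())
show('rest',(.5098,.262),75.8,.02,.15)
show('rack',(.512,-.2696),17.3,.02,.1)
show('rackhi',(.512,-.2696),17.3,.1,.15)
# jig spine ends
w=((hsv[...,1]<60)&(hsv[...,2]>130)).astype(np.uint8)
for z,box in((.014,(240,140,276,162)),(.014,(240,188,276,206))):
    x0,y0,x1,y1=box;ys,xs=np.nonzero(w[y0:y1,x0:x1]);P=onplane('top',np.c_[xs+x0,ys+y0],z)[:,:2]*1000
    b=cv2.boxPoints(cv2.minAreaRect(P.astype(np.float32)));print('spine',b.round(0).tolist())
print('dark', [(x,y) for y in range(160,180) for x in range(248,266) if p[y,x].max()<90])
print('toolheight>60 jig', [ (P*1000).round().astype(int).tolist() for C in(Ct,Cs) for P in C.reshape(-1,3) if abs(P[0]-.58)<.1 and abs(P[1])<.06 and P[2]>.06][::4])
```

```text
rest t 177 [[-57, -11, 40], [-54, 7, 40], [-50, -1, 35], [-46, -17, 34], [-42, 10, 40], [-38, -2, 39], [-36, 3, 39], [-32, -8, 40], [-29, 9, 40], [-27, 10, 46], [-23, 12, 50], [-20, 9, 61], [-17, -8, 49], [-15, -10, 63], [-12, -5, 61], [-8, -4, 62], [-6, -19, 72], [-3, -2, 71], [-1, -13, 78], [3, 1, 81], [5, -19, 78], [8, 14, 77], [12, -1, 79]]
rest s 271 [[-52, -4, 32], [-48, 4, 34], [-45, 23, 38], [-43, 8, 33], [-39, 20, 29], [-36, 21, 34], [-32, 4, 37], [-28, 6, 42], [-24, 15, 45], [-20, 12, 49], [-16, 17, 43], [-12, 8, 55], [-9, -16, 60], [-4, 7, 64], [-1, 19, 61], [2, 19, 63], [4, 16, 37], [5, 16, 24], [7, 17, 36], [9, 15, 39], [10, -3, 44], [10, 5, 43], [13, 7, 77]]
rack t 148 [[-47, -18, 41], [-37, -17, 96], [-36, -14, 92], [-35, -12, 83], [-34, 19, 76], [-33, 30, 28], [-32, -34, 64], [-31, -33, 52], [-30, -31, 41], [-29, 17, 31], [-28, -11, 22], [-25, -43, 33], [-23, 24, 34], [-20, -30, 20], [-18, 28, 43], [19, -33, 42], [22, -38, 44], [24, 29, 43], [26, 36, 40], [32, -50, 37], [35, -51, 41], [38, -45, 32], [39, 35, 34], [41, -44, 42], [47, 61, 24]]
rack s 248 [[-48, -11, 40]
[... 1327 characters left out ...]
, [-41, -9, 116], [-40, -19, 118], [-40, 27, 113], [-40, -1, 117], [-40, 26, 116], [-40, -30, 117], [-39, 6, 114], [-39, 15, 116], [-39, 20, 103], [-37, 25, 101]]
spine [[615.0, 69.0], [618.0, -74.0], [705.0, -72.0], [701.0, 71.0]]
spine [[443.0, 63.0], [470.0, -81.0], [525.0, -70.0], [498.0, 74.0]]
dark [(257, 168), (258, 168), (255, 169), (256, 169)]
toolheight>60 jig [[645, 0, 63], [632, 31, 66], [624, 31, 66], [618, 7, 61], [584, -2, 77], [580, 14, 75], [580, -2, 78], [575, 14, 79], [576, -2, 82], [572, 14, 75], [523, -23, 60], [581, -9, 75], [577, -9, 74], [576, -3, 74], [581, 10, 76], [571, 1, 76], [576, 10, 75], [579, 20, 75], [573, 9, 72], [571, 19, 75], [573, 22, 71], [574, 18, 63]]
```

```bash
python3 -m crank '[[[8.5,2,3.6,0,0,0,-0.9],[8.5,2,3.6,0,0,0,-0.9],[8.5,2,3.6,0,0,0,-0.9],[8.5,2,3.6,0,0,0,-0.9],[8.5,2,3.6,0,0,0,-0.9],[8.5,2,3.6,0,0,0,-0.9],[8.5,2,3.6,0,0,0,-0.9],[8.5,2,3.6,0,0,0,-0.9],[8.5,2,3.6,0,0,0,-0.9],[8.5,2,3.6,0,0,0,-0.9],[8.5,2,3.6,0,0,0,-0.9],[8.5,2,3.6,0,0,0,-0.9],[8.5,2,3.6,0,0,0,-0.9],[8.5,2,3.6,0,0,0,-0.9],[8.5,2,3.6,0,0,0,-0.9],[8.5,2,3.6,0,0,0,-0.9],[8.5,0,0,0,0,0,0],[8.5,0,0,0,0,0,0]]]'
python3 - <<'E'
from h import *
p,d=load('top',0);q,e=load('scene',0)
for n,im,box in(('top',p,(303,160,347,206)),('scene',q,(275,120,330,170))):
    hs=cv2.cvtColor(im,cv2.COLOR_RGB2HSV);x0,y0,x1,y1=box
    m=((hs[...,1]<60)&(hs[...,2]>140)).astype(np.uint8);mm=m*0;mm[y0:y1,x0:x1]=m[y0:y1,x0:x1]
    k,l,s,c=cv2.connectedComponentsWithStats(mm)
    for i in range(1,k):
        if s[i,4]>3: print(n,s[i].tolist(),c[i].round(1),(onplane(n,[c[i]],.038)[0,:2]*1000).round())
    # rack base outline via dark mask at z=.01
    dk=((hs[...,1]<70)&(hs[...,2]<125)).astype(np.uint8);mm=dk*0;mm[y0:y1,x0:x1]=dk[y0:y1,x0:x1]
    c=max(cv2.findContours(cv2.morphologyEx(mm,cv2.MORPH_OPEN,np.ones((2,2))),0,2)[0],key=cv2.contourArea);h=cv2.convexHull(c)
    print((onplane(n,cv2.approxPolyDP(h,2,True).reshape(-1,2),.01)[:,:2]*1000).round().tolist())
print(onplane('top',[[256.5,168.7]],.079)*1000)
E
```

```text
clock: 2.35
position: [0.5727, 0.0039, 0.2035]
ee_rot: [0.997, 0.083, -0.0, 0.0]
ft_force: [-0.2, -0.2, -0.1]
grip_width: 0.996
grasp_force: 0.0
top [328, 173, 7, 10, 45] [331.2 177.7] [ 554. -301.]
top [312, 179, 7, 8, 39] [314.8 182.5] [ 533. -235.]
top [333, 189, 6, 5, 23] [335.6 190.9] [ 502. -319.]
top [316, 193, 6, 8, 32] [318.2 196.5] [ 477. -250.]
[[580.0, -305.0], [511.0, -327.0], [490.0, -315.0], [464.0, -241.0], [553.0, -219.0]]
scene [297, 135, 4, 4, 14] [298.3 136.5] [ 557. -292.]
scene [302, 136, 2, 2, 4] [302.5 136.5] [ 546. -302.]
scene [314, 145, 5, 7, 17] [316.4 148.4] [ 470. -287.]
scene [291, 146, 2, 3, 5] [291.4 146.8] [ 539. -233.]
scene [306, 151, 2, 3, 4] [306.8 152. ] [ 483. -249.]
[[550.0, -213.0], [573.0, -295.0], [549.0, -318.0], [466.0, -329.0], [436.0, -245.0], [494.0, -218.0]]
[[5.77068723e+02 4.87479947e-02 7.90000000e+01]]
```

```bash
python3 -m crank '[[[8.5,0.4,-0.1,-3.5,0,0,0],[8.5,0,0,-4,0,0,0],[8.5,0,0,-4,0,0,0],[8.5,0,0,-3.2,0,0,0],[8.5,0,0,0,0,0,0],[2,0,0,0,0,0,0],[2,0,0,0,0,0,0],[2,0,0,0,0,0,0],[2,0,0,0,0,0,0],[2,0,0,0,0,0,0],[2,0,0,0,0,0,0],[2,0,0,0,0,0,0]]]' 25
python3 - <<'E'
from h import *
p,d=snap('top',1);q,e=snap('scene',1)
cv2.imwrite('pics/z1.png',np.vstack([crop(p,225,140,70,50,8)[:300],crop(q,205,150,70,38,8)[:300]]))
E
```

```text
clock: 3.85
position: [0.577, 0.0035, 0.0569]
ee_rot: [0.997, 0.083, -0.0, 0.0]
ft_force: [-0.4, -0.8, 0.2]
grip_width: 0.233
grasp_force: 0.0
```

View pics/z1.png

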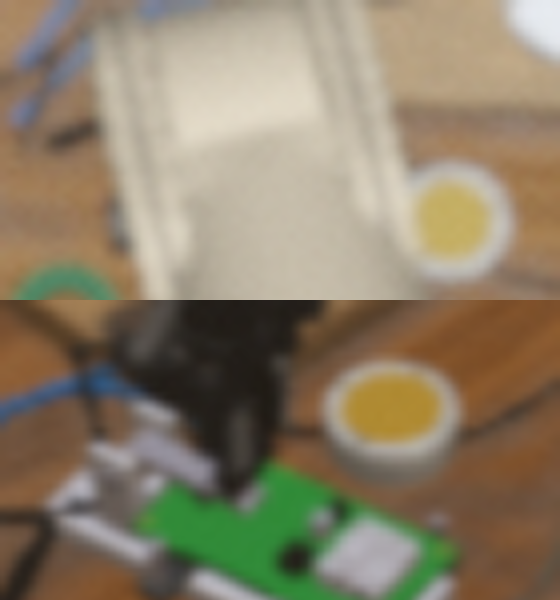

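The scene crop shows the dark fingers near the bar. The opening is at the commanded 2 cm with zero force, so the bar isn't held. I'll triangulate the bar from both views.

Run:
```python
from h import *
p,d=load('top',0);q,e=load('scene',0)
def dark(n,im,box):
    x0,y0,x1,y1=box;g=im[y0:y1,x0:x1].max(2).astype(float);w=np.clip(115-g,0,None);ys,xs=np.mgrid[y0:y1,x0:x1]
    c=np.array([(w*xs).sum(),(w*ys).sum()])/w.sum();print(n,c);print(g.astype(int));return c
a=dark('top',p,(250,164,264,173));b=dark('scene',q,(227,163,244,178))
o1,d1=ray('top',[a]);o2,d2=ray('scene',[b]);d1=d1[0];d2=d2[0]
t=np.linalg.lstsq(np.c_[d1,-d2],o2-o1,rcond=None)[0];P1=o1+t[0]*d1;P2=o2+t[1]*d2
print(P1*1000,P2*1000);print(proj('scene',[[.577,.002,.072]]),proj('top',[[.577,.002,.072]]))
print(manip.get_obs()['position'],manip.get_obs()['grip_width'])
```

```text
top [256.06224066 168.53941909]
[[191 191 190 187 185 192 190 190 188 191 191 188 184 170]
 [190 192 186 181 178 188 186 177 177 182 187 190 184 168]
 [191 188 184 172 168 176 172 161 153 166 178 187 184 172]
 [190 186 176 157 142 144 140 124 117 138 169 186 188 181]
 [189 183 162 132 106  98  92  80  88 119 159 183 191 187]
 [185 183 158 118  90  78  83  91 103 131 165 186 191 188]
 [186 182 165 137 121 124 129 137 146 163 180 189 190 187]
 [187 185 177 168 164 168 171 173 177 182 188 190 193 185]
 [185 189 186 185 185 184 187 187 189 189 192 192 193 186]]
scene [234.94079498 168.79079498]
[[113 107 102 122 132 108  87  85  88 100 107 111 112 116 120 124 128]
 [109 101 112 128 137 123  86  81  88  98 101 102 105 108 116 121 125]
 [ 93  76  96 120 131 129  97  70  71  69  69  71  75  77  86  98 105]
 [ 94  81  75  87 108 116  98  83  75  59  50  53  59  64  67  74  79]
 [109  97  92  87  96 106  98  78  66  50  43  50  71  88  93  95  96]
 [131 120 111  99 114 117 103  70  48  41  39  49  77 101 115 117 115]
 [145 139 132 121 121 109  82  53  39  40  40  53  87 113 125 126 122]
 [147 148 144 132 116  87  56  38  39  38  55  82 100 110 120 121 122]
 [131 141 148 138 105  64  40  37  37  46  77 109 124 127 117 101 108]
 [102 112 127 123  92  55  37  36  45  64 101 125 134 134 131 123 114]
 [110  99  95  97  87  62  44  44  65  92 118 131 134 133 134 131 130]
 [125 110  88  75  76  68  55  66  96 113 121 126 131 133 135 133 133]
 [132 125 110  96 101 101  88  90 116 124 123 129 133 133 134 134 135]
 [134 132 128 124 125 125 119 112 119 125 128 133 134 133 134 133 135]
 [134 133 133 133 133 134 131 129 127 131 133 134 133 132 133 132 129]]
[578.45538801   1.82222866  72.19617616] [579.41294919   2.70307825  72.3159054 ]
[[235.62373282 169.11281826]] [[256.00675826 168.91332914]]
[0.57700803 0.00350006 0.05687141] 0.23453925680243312
```

```bash
python3 -m crank '[[[0.5,0,0,0,0,0,0],[0.5,0,0,0,0,0,0],[0.5,0,0,0,0,0,0],[0.5,0,0,0,0,0,0]]]' 25
python3 - <<'E'
from h import *
q,e=snap('scene',2)
cv2.imwrite('pics/z2.png',crop(q,200,130,80,60,10))
E
```

```text
clock: 4.45
position: [0.577, 0.0035, 0.0569]
ee_rot: [0.997, 0.083, 0.0, 0.0]
ft_force: [0.5, 0.1, -0.2]
grip_width: 0.064
grasp_force: 0.0
```

View pics/z2.png

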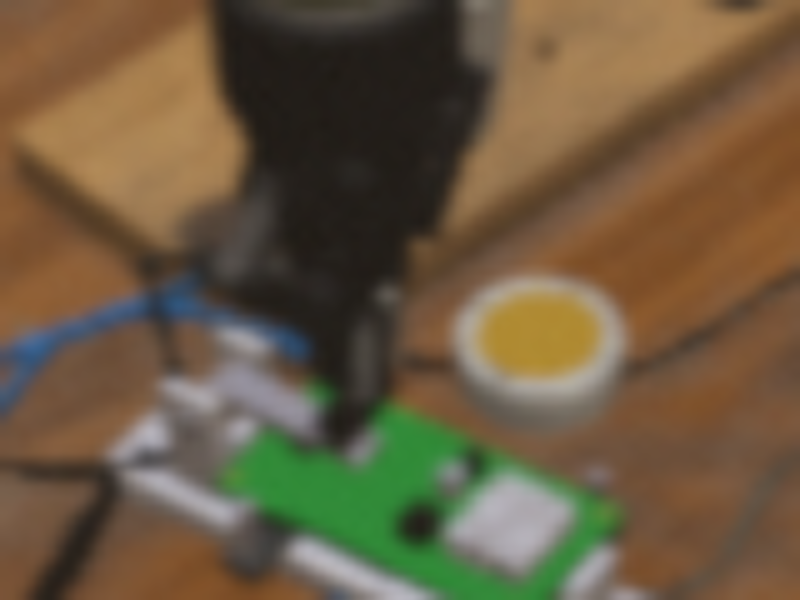

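Run:
```python
from h import *
e0=load('scene',0)[1];e2=load('scene',2)[1]
print(proj('scene',[[.577,.0035,.057],[.577,.0035,.076],[.579,.002,.072],[.579+.0025,.002-.015,.072],[.579-.0025,.017,.072]]).round(1))
for e in(e0,e2):
    C=cloud('scene',e);print((C[162:180:1,232:240]*1000).round(0).astype(int)[:,::2].tolist())
```

```text
[[235.5 172.6]
 [235.2 168.5]
 [235.2 168.8]
 [238.  166.1]
 [232.4 171.6]]
[[[656, -55, 11], [653, -61, 8], [655, -72, 0], [649, -76, 1]], [[652, -51, 11], [654, -61, 3], [654, -71, -4], [649, -76, -4]], [[649, -48, 11], [657, -64, -6], [650, -67, -3], [648, -75, -7]], [[645, -44, 12], [648, -56, 2], [640, -58, 5], [634, -62, 6]], [[638, -37, 16], [650, -57, -6], [584, -7, 75], [634, -62, 1]], [[621, -22, 35], [644, -52, -3], [579, -2, 77], [577, -9, 74]], [[613, -14, 41], [583, 4, 75], [578, -1, 75], [577, -8, 70]], [[614, -16, 34], [581, 6, 73], [577, 1, 72], [573, -5, 70]], [[581, 14, 74], [576, 10, 75], [572, 5, 73], [592, -22, 40]], [[575, 19, 77], [571, 15, 76], [572, 5, 69], [589, -19, 39]], [[576, 19, 72], [571, 15, 72], [576, 2, 59], [586, -16, 40]], [[573, 22, 71], [570, 16, 70], [578, 0, 52], [582, -12, 40]], [[575, 20, 64], [576, 11, 57], [574, 4, 53], [578, -8, 41]], [[585, 12, 47], [577, 11, 51], [572, 6, 51], [578, -8, 37]], [[587, 11, 40], [586, 3, 35], [577, 2, 41], [574, -4, 38]], [[581, 16, 43], [580, 8, 37], [575, 4, 39], [568, 1, 41]], [[580, 17, 40], [574, 14, 
[... 514 characters left out ...]
567, 9, 89], [572, -4, 76]], [[609, -11, 41], [567, 18, 91], [564, 12, 89], [575, -7, 67]], [[581, 14, 74], [575, 11, 77], [575, 3, 70], [595, -25, 36]], [[574, 20, 79], [572, 14, 75], [572, 5, 69], [588, -18, 41]], [[576, 20, 73], [570, 16, 74], [581, -2, 53], [583, -13, 44]], [[576, 20, 68], [570, 16, 70], [577, 1, 54], [583, -13, 38]], [[577, 19, 62], [579, 9, 53], [573, 5, 55], [579, -9, 39]], [[583, 14, 50], [578, 9, 49], [573, 6, 51], [578, -8, 36]], [[586, 11, 40], [582, 6, 39], [578, 2, 39], [570, -1, 43]], [[586, 12, 37], [580, 8, 38], [573, 6, 42], [568, 1, 41]], [[581, 16, 39], [577, 11, 38], [571, 8, 40], [568, 2, 37]], [[579, 18, 37], [573, 15, 38], [569, 10, 38], [564, 6, 38]]]
```

The depth shows the bar still at z≈72 mm with the finger tips ending around z≈80–85 mm. The tips are higher than the TCP reading implies, so I'll open, go lower and close again.

```bash
python3 -m crank '[[[8.5,0,0,0,0,0,0],[8.5,0,0,0,0,0,0],[8.5,0,0,0,0,0,0],[8.5,0,0,0,0,0,0],[8.5,0.1,-0.1,-0.6,0,0,0],[8.5,0.1,0,-0.6,0,0,0],[8.5,0,0,0,0,0,0],[2,0,0,0,0,0,0],[2,0,0,0,0,0,0],[2,0,0,0,0,0,0],[2,0,0,0,0,0,0],[2,0,0,0,0,0,0]]]' 25
python3 - <<'E'
from h import *
q,e=snap('scene',3);C=cloud('scene',e)
print((C[150:182:2,222:246:3]*1000).round(0).astype(int).tolist())
E
```

```text
clock: 6.0
position: [0.579, 0.0031, 0.0453]
ee_rot: [0.997, 0.083, 0.0, -0.0]
ft_force: [-1.9, 3.4, 6.5]
grip_width: 0.331
grasp_force: 24.6
[[[719, -67, 20], [576, 42, 183], [564, 40, 189], [566, 27, 179], [559, 20, 179], [560, 8, 170], [564, -9, 157], [578, -35, 130]], [[709, -58, 23], [-147, 660, 1052], [564, 41, 181], [564, 29, 174], [560, 20, 170], [571, -2, 149], [567, -11, 144], [576, -33, 124]], [[701, -50, 23], [568, 49, 176], [564, 41, 174], [564, 29, 165], [559, 22, 163], [584, -14, 123], [566, -10, 138], [658, -111, 10]], [[572, 58, 172], [565, 53, 173], [584, 24, 140], [564, 29, 157], [558, 23, 156], [583, -12, 117], [571, -14, 123], [655, -107, 5]], [[566, 64, 172], [567, 51, 162], [580, 29, 138], [570, 25, 142], [557, 24, 150], [581, -10, 110], [569, -12, 117], [652, -105, -2]], [[561, 69, 170], [558, 60, 165], [585, 25, 123], [568, 27, 136], [560, 22, 138], [583, -11, 100], [571, -13, 106], [644, -97, -1]], [[567, 64, 155], [562, 57, 153], [559, 47, 148], [566, 29, 131], [565, 18, 123], [580, -9, 94], [573, -15, 94], [637, -90, -1]], [[581, 54, 129], [558, 61, 150], 
[... 382 characters left out ...]
78, 34, 90], [570, 29, 93], [566, 19, 88], [574, -1, 68], [619, -56, -4], [609, -61, 0]], [[643, 5, 14], [618, 13, 38], [598, 17, 55], [566, 32, 88], [566, 20, 80], [590, -16, 36], [578, -18, 43], [573, -26, 41]], [[618, 26, 38], [610, 20, 39], [602, 15, 42], [589, 13, 49], [577, 10, 55], [574, 0, 50], [574, -14, 40], [566, -20, 41]], [[619, 27, 29], [605, 25, 37], [595, 21, 42], [592, 11, 36], [576, 12, 48], [573, 1, 42], [569, -9, 37], [560, -14, 40]], [[603, 41, 42], [596, 34, 41], [589, 27, 40], [584, 18, 38], [575, 13, 40], [571, 4, 36], [561, -1, 40], [550, -3, 46]], [[616, 30, 14], [591, 38, 39], [580, 35, 44], [576, 26, 40], [568, 20, 41], [562, 12, 40], [555, 5, 39], [548, -1, 39]]]
```

```bash
python3 -m crank '[[[2,0.56,0.10,1.03,0,0,0],[2,0.74,0.13,0.89,0,0,0],[2,0.92,0.16,0.73,0,0,0],[2,1.02,0.18,0.53,0,0,0],[2,1.11,0.19,0.31,0,0,0],[2,1.14,0.2,0.08,0,0,0],[2,1.15,0.2,-0.16,0,0,0],[2,0,0,0,0,0,0]]]' 40
```

```text
clock: 7.05
position: [0.6475, 0.0162, 0.0808]
ee_rot: [0.997, 0.083, 0.002, -0.001]
ft_force: [0.1, 7.3, 3.8]
grip_width: 0.31
grasp_force: 40.1
```

```bash
python3 -m crank '[[[8.5,0,0,0,0,0,0],[8.5,0,0,0,0,0,0],[8.5,0,0,0,0,0,0],[8.5,0,0,0,0,0,0],[8.5,0,0,3,0,0,0],[8.5,0,0,4,0,0,0],[8.5,0,0,4,0,0,0],[8.5,-3,-0.6,0,0,0,0.3],[8.5,-3.2,-0.6,0,0,0,0],[8.5,-3,-0.6,0,0,0,0],[8.5,0,0,-2,0,0,0],[8.5,0,0,-3,0,0,0],[8.5,0,0,-3,0,0,0],[8.5,0,0,0,0,0,0]]]' 40
python3 - <<'E'
from h import *
q,e=snap('scene',4);cv2.imwrite('pics/z4.png',crop(q,190,110,100,75,8))
hs=cv2.cvtColor(q,cv2.COLOR_RGB2HSV);C=cloud('scene',e)
P=C.reshape(-1,3);m=(abs(P[:,0]-.64)<.08)&(abs(P[:,1]-.015)<.05)&(P[:,2]>.085)&(P[:,2]<.14);print((P[m][::5]*1000).round().astype(int).tolist())
E
```

```text
clock: 8.8
position: [0.5519, -0.0041, 0.1073]
ee_rot: [0.996, 0.085, -0.002, -0.0]
ft_force: [-0.8, 0.1, 0.2]
grip_width: 0.997
grasp_force: 0.0
[[667, 11, 104], [661, 8, 102], [660, 9, 98], [656, 17, 103], [662, 29, 103], [651, 17, 101], [657, 33, 103], [645, 22, 104], [658, 36, 101], [649, 24, 98], [663, 37, 94], [640, 23, 99], [645, 24, 92], [639, 21, 89]]
```

View pics/z4.png

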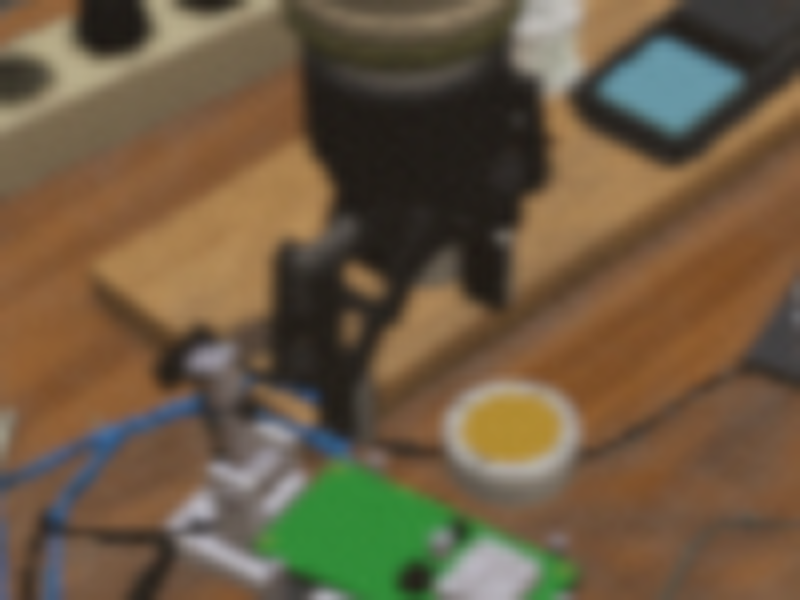

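The finger stands open (bar at crop (205,360)), and the board is still in the jig. The open fingertips are at crop (345,430) and (490,300). Now I'll measure the true tip height.

Run:
```python
from h import *
q,e=load('scene',4);C=cloud('scene',e)*1000
o=manip.get_obs()
p=o['position']
for s in(1,-1):
  for z in(.09,.10,.11,.12,.13): print(s,z,proj('scene',[[p[0]-.17*.045*s,p[1]+.985*.045*s,z]]).round(1))
for u,r in((231,range(156,170)),(234,range(156,170)),(251,range(140,152)),(248,range(138,152))): print(u,[(v,C[v,u].round().astype(int).tolist()) for v in r])
hs=cv2.cvtColor(q,cv2.COLOR_RGB2HSV);g=((hs[...,0]>45)&(hs[...,0]<85)&(hs[...,1]>90)).astype(np.uint8);m=g*0;m[155:195,215:268]=g[155:195,215:268]
c=max(cv2.findContours(m,0,2)[0],key=cv2.contourArea);print(cv2.boxPoints(cv2.minAreaRect((onplane('scene',c.reshape(-1,2),.041)[:,:2]*1000).astype(np.float32))).round())
```

```text
1 0.09 [[233.7 176.3]]
1 0.1 [[233.6 174.1]]
1 0.11 [[233.4 171.8]]
1 0.12 [[233.3 169.5]]
1 0.13 [[233.2 167.2]]
-1 0.09 [[250.1 159.6]]
-1 0.1 [[250.  157.4]]
-1 0.11 [[250.  155.1]]
-1 0.12 [[249.9 152.8]]
-1 0.13 [[249.9 150.5]]
231 [(156, [530, 60, 201]), (157, [527, 63, 200]), (158, [527, 63, 196]), (159, [540, 52, 177]), (160, [541, 51, 171]), (161, [540, 52, 168]), (162, [541, 52, 163]), (163, [542, 51, 158]), (164, [543, 50, 152]), (165, [644, -38, 17]), (166, [641, -36, 15]), (167, [621, -18, 37]), (168, [615, -12, 41]), (169, [612, -9, 40])]
234 [(156, [533, 46, 189]), (157, [532, 47, 186]), (158, [534, 45, 179]), (159, [536, 44, 174]), (160, [534, 46, 172]), (161, [535, 45, 167]), (162, [537, 43, 159]), (163, [537, 44, 156]), (164, [536, 45, 153]), (165, [539, 42, 145]), (166, [649, -56, -5]), (167, [644, -52, -3]), (168, [610, -21, 38]), (169, [605, -16, 40])]
251 [(140, [554, -48, 178]), (141, [553, -46, 176]), (142, [553, -46, 172]), (143, [554, -47, 167]), (144, [551, -44, 166]), (145, [554, -47, 158]), (146, [553, -46, 156]), (147, [552, -44, 153]), (148, [553, -46, 147]), (149, [653, -146, 14]), (150, [652, -145, 10]), (151, [651, -144, 6])]
248 [(138, [561, -41, 186]), (139, [564, -45, 178]), (140, [566, -46, 173]), (141, [565, -45, 169]), (142, [566, -46, 164]), (143, [562, -42, 165]), (144, [562, -41, 161]), (145, [566, -45, 152]), (146, [566, -46, 147]), (147, [564, -44, 146]), (148, [659, -138, 20]), (149, [657, -135, 18]), (150, [653, -131, 19]), (151, [656, -134, 10])]
[[487.  24.]
 [499. -42.]
 [617. -21.]
 [605.  44.]]
```

```bash
python3 -m crank '[[[8.5,0.25,0.3,-3,0,0,0],[8.5,0,0,-3,0,0,0],[8.5,0,0,-2,0,0,0],[8.5,0,0,-2,0,0,0],[8.5,0,0,-1.5,0,0,0],[8.5,0,0,0,0,0,0],[5.5,0,0,0,0,0,0],[5.5,0,0,0,0,0,0],[5.5,0,0,0,0,0,0],[5.5,0,0,0,0,0,0]]]' 35
python3 - <<'E'
from h import *
q,e=snap('scene',5);C=cloud('scene',e)*1000
for u in(222,226,230,234): print(u,[(v,C[v,u].round().astype(int).tolist()) for v in range(174,196,2)])
E
```

```text
clock: 10.1
position: [0.5567, -0.0008, -0.0049]
ee_rot: [0.996, 0.085, 0.001, 0.0]
ft_force: [-1.0, 0.7, 6.8]
grip_width: 0.717
grasp_force: 38.1
222 [(174, [619, 26, 37]), (176, [617, 28, 31]), (178, [603, 40, 41]), (180, [620, 27, 9]), (182, [613, 34, 9]), (184, [612, 35, 1]), (186, [597, 49, 14]), (188, [601, 46, -2]), (190, [595, 52, -2]), (192, [590, 56, -5]), (194, [583, 63, -3])]
226 [(174, [550, 67, 118]), (176, [552, 66, 106]), (178, [552, 67, 97]), (180, [555, 65, 86]), (182, [594, 33, 22]), (184, [588, 38, 22]), (186, [585, 42, 17]), (188, [591, 37, -1]), (190, [582, 45, 2]), (192, [582, 46, -6]), (194, [575, 52, -6])]
230 [(174, [534, 65, 126]), (176, [536, 64, 116]), (178, [536, 65, 108]), (180, [539, 62, 95]), (182, [543, 60, 81]), (184, [586, 23, 11]), (186, [579, 30, 12]), (188, [580, 29, 0]), (190, [572, 37, 3]), (192, [568, 41, 0]), (194, [563, 45, -3])]
234 [(174, [550, 34, 93]), (176, [583, 5, 38]), (178, [549, 36, 76]), (180, [545, 40, 73]), (182, [537, 48, 76]), (184, [544, 42, 57]), (186, [545, 42, 47]), (188, [546, 42, 37]), (190, [565, 25, -1]), (192, [557, 33, 2]), (194, [553, 37, -2])]
```

```bash
python3 -m crank '[[[5.5,0,0,1,0,0,0],[5.5,0,0,2,0,0,0],[5.5,0,0,4,0,0,0],[5.5,0,0,4,0,0,0],[5.5,0,0,4,0,0,0],[5.5,-0.7,2.6,0,0,0,8.25],[5.5,-0.7,2.6,0,0,0,8.25],[5.5,-0.7,2.6,0,0,0,8.25],[5.5,-0.7,2.6,0,0,0,8.25],[5.5,-0.7,2.6,0,0,0,8.25],[5.5,-0.7,2.6,0,0,0,8.25],[5.5,-0.7,2.6,0,0,0,8.25],[5.5,-0.7,2.6,0,0,0,8.25],[5.5,0,0,0,0,0,0]]]' 35
python3 -m crank '[[[5.5,0,0,0,8.72,-2.2,0],[5.5,0,0,0,8.72,-2.2,0],[5.5,0,0,0,8.72,-2.2,0],[5.5,0,0,0,8.72,-2.2,0],[5.5,0,0,0,8.72,-2.2,0],[5.5,0,0,0,0,0,0],[5.5,0,0,0,0,0,0]]]'
python3 - <<'E'
from h import *
from scipy.spatial.transform import Rotation as R
o=manip.get_obs();print(R.from_quat(o['ee_rot']).as_matrix().round(3))
p,d=snap('top',6);q,e=snap('scene',6)
cv2.imwrite('pics/z6.png',np.hstack([crop(p,170,150,66,75,6),crop(q,150,160,66,75,6)]))
for n,im,dd in(('top',p,d),('scene',q,e)):
    hs=cv2.cvtColor(im,cv2.COLOR_RGB2HSV);C=cloud(n,dd);g=(hs[...,0]>45)&(hs[...,0]<85)&(hs[...,1]>90)&(C[...,2]>.07)&(abs(C[...,0]-.5)<.12)&(abs(C[...,1]-.2)<.12)
    P=C[g]*1000;print(n,len(P),P.mean(0).round(),P.min(0).round(),P.max(0).round());c=P.mean(0);_,s,V=np.linalg.svd(P-c);print(V.round(2),s/len(P)**.5)
E
```

```text
clock: 11.9
position: [0.499, 0.2095, 0.1454]
ee_rot: [0.788, 0.616, 0.001, -0.0]
ft_force: [0.6, -1.0, -1.3]
grip_width: 0.717
grasp_force: 38.6
clock: 12.78
position: [0.5004, 0.2072, 0.1448]
ee_rot: [0.73, 0.568, 0.301, -0.234]
ft_force: [0.2, 0.5, -1.4]
grip_width: 0.713
grasp_force: 38.6
[[ 0.175  0.969  0.173]
 [ 0.687 -0.246  0.683]
 [ 0.705 -0.    -0.709]]
top 257 [496. 188. 195.] [461. 145. 164.] [527. 217. 231.]
[[-0.34 -0.66 -0.67]
 [-0.92  0.38  0.1 ]
 [-0.19 -0.65  0.73]] [20.05500199 16.88971854  6.68946577]
scene 257 [491. 192. 189.] [449. 141. 129.] [528. 227. 220.]
[[-0.37 -0.63 -0.69]
 [-0.91  0.39  0.13]
 [ 0.18  0.68 -0.71]] [32.15364855 18.33760314  1.54671673]
```

View pics/z6.png

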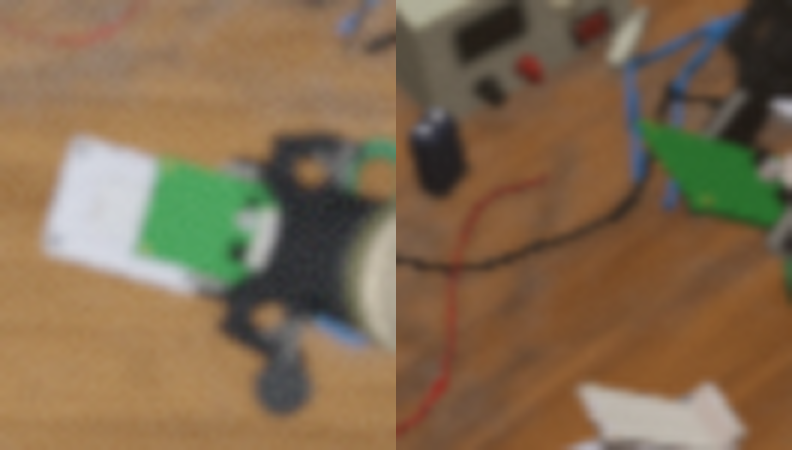

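The board is held tilted at 45°, bare end up, and the rest is visible to the left and below. I'll compute the board centre from its edges.

Run:
```python
from h import *
from scipy.spatial.transform import Rotation as R
o=manip.get_obs();M=R.from_quat(o['ee_rot']).as_matrix();u=M[:,0];v=M[:,1];n=-M[:,2]
# n plane dist of two views; then cast edge pixels onto the plane
for n_ in('top','scene'):
    im,dd=load(n_,6);hs=cv2.cvtColor(im,cv2.COLOR_RGB2HSV);C=cloud(n_,dd);g=(hs[...,0]>45)&(hs[...,0]<85)&(hs[...,1]>90)&(C[...,2]>.07)&(abs(C[...,0]-.5)<.12)&(abs(C[...,1]-.2)<.12)
    P=C[g];k=np.median(P@n);ys,xs=np.nonzero(g);oo,r=ray(n_,np.c_[xs,ys])
    for kk in(k,-.080):
        Q=oo+r*((kk-oo@n)/(r@n))[:,None]
        print(n_,'n',(kk*1000).round(1),'u',(np.percentile(Q@u,[0,2,50,98,100])*1000).round(),'v',(np.percentile(Q@v,[0,2,50,98,100])*1000).round())
c=o['position'];print('tcp u,v,n',(np.array([c@u,c@v,c@n])*1000).round(1))
s=np.array([.5097,.2607,.0742]);print('seat u,v,n',(np.array([s@u,s@v,s@n])*1000).round(1))
print(onplane('top',[[217.5,214]],.05))
im,dd=load('top',0);C=cloud('top',dd);print('jar',C[212:217,214:221].reshape(-1,3)[::5].round(3).tolist())
```

```text
top n -77.0 u [308. 312. 352. 385. 388.] v [405. 408. 434. 463. 465.]Traceback (most recent call last):
  File "<stdin>", line 10, in <module>
AttributeError: 'float' object has no attribute 'round'
```

```bash
python3 -m crank '[[[5.5,-0.53,-0.09,-0.21,0,0,0],[5.5,0.43,1.71,-1.77,0,0,0],[5.5,0.43,1.71,-1.77,0,0,0],[5.5,0.43,1.71,-1.77,0,0,0],[5.5,0.43,1.71,-1.77,0,0,0],[5.5,0.22,0.85,-0.89,0,0,0],[5.5,0.17,0.68,-0.71,0,0,0],[5.5,0,0,0,0,0,0]]]'
python3 - <<'E'
from h import *
from scipy.spatial.transform import Rotation as R
o=manip.get_obs();M=R.from_quat(o['ee_rot']).as_matrix();u=M[:,0];v=M[:,1];n=-M[:,2]
for n_ in('top','scene'):
    im,dd=snap(n_,7);hs=cv2.cvtColor(im,cv2.COLOR_RGB2HSV);C=cloud(n_,dd);g=(hs[...,0]>45)&(hs[...,0]<85)&(hs[...,1]>90)&(C[...,2]>.04)&(abs(C[...,0]-.51)<.12)&(abs(C[...,1]-.26)<.12)
    P=C[g];k=np.median(P@n);ys,xs=np.nonzero(g);oo,r=ray(n_,np.c_[xs,ys])
    Q=oo+r*((k-oo@n)/(r@n))[:,None]
    print(n_,len(P),'n',round(k*1000,1),'u',(np.percentile(Q@u,[0,2,50,98,100])*1000).round(),'v',(np.percentile(Q@v,[0,2,50,98,100])*1000).round())
c=o['position'];print('tcp u,v,n',(np.array([c@u,c@v,c@n])*1000).round(1))
p=load('top',7)[0];q=load('scene',7)[0]
cv2.imwrite('pics/z7.png',np.hstack([crop(p,170,155,66,75,6),crop(q,155,195,66,75,6)]))
E
```

```text
clock: 13.88
position: [0.5156, 0.2902, 0.0551]
ee_rot: [0.729, 0.568, 0.301, -0.235]
ft_force: [-0.1, -0.5, -1.3]
grip_width: 0.712
grasp_force: 38.6
top 233 n -200.9 u [308. 312. 350. 385. 388.] v [398. 402. 428. 455. 458.]
scene 269 n -203.6 u [270. 276. 352. 389. 391.] v [393. 395. 423. 456. 460.]
tcp u,v,n [ 327.6  428.8 -248.8]
```

View pics/z7.png

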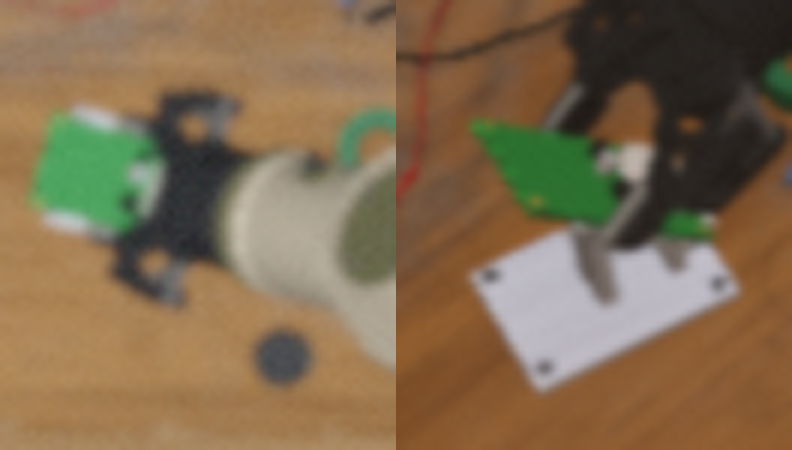

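The board is just above the panel, aligned with the rest. Next I'll ease it down the slope and onto the panel.

```bash
python3 -m crank '[[[5.5,-0.09,-0.34,-0.35,0,0,0],[5.5,0.2,-0.04,0,0,0,0],[5.5,0.04,0.14,-0.14,0,0,0],[5.5,0.04,0.14,-0.14,0,0,0],[5.5,0.03,0.14,-0.14,0,0,0]]]'
python3 -m crank '[[[5.5,0.03,0.14,-0.14,0,0,0],[5.5,0,0,0,0,0,0]]]'
```

```text
clock: 14.6
position: [0.5179, 0.2904, 0.0472]
ee_rot: [0.729, 0.567, 0.302, -0.235]
ft_force: [-0.1, 0.7, -1.9]
grip_width: 0.712
grasp_force: 38.7
clock: 14.85
position: [0.5181, 0.2919, 0.0459]
ee_rot: [0.729, 0.567, 0.301, -0.235]
ft_force: [-0.7, -1.0, -2.3]
grip_width: 0.708
grasp_force: 38.6
```

```bash
python3 -m crank '[[[5.5,0.04,0.14,-0.14,0,0,0],[5.5,0,0,0,0,0,0]]]'
```

```text
clock: 15.1
position: [0.5187, 0.2931, 0.0446]
ee_rot: [0.729, 0.567, 0.302, -0.235]
ft_force: [-0.9, 1.3, -1.8]
grip_width: 0.715
grasp_force: 38.6
```

```bash
python3 -m crank '[[[5.5,0.03,0.14,-0.14,0,0,0],[5.5,0,0,0,0,0,0]]]'; python3 -m crank '[[[5.5,0.02,0.07,-0.07,0,0,0],[5.5,0,0,0,0,0,0]]]'
```

```text
clock: 15.35
position: [0.5189, 0.2937, 0.0438]
ee_rot: [0.729, 0.568, 0.301, -0.235]
ft_force: [-14.8, -19.5, 23.8]
grip_width: 0.713
grasp_force: 42.0
clock: 15.6
position: [0.5191, 0.2941, 0.0433]
ee_rot: [0.729, 0.567, 0.301, -0.235]
ft_force: [-18.8, -25.6, 30.8]
grip_width: 0.707
grasp_force: 43.2
```

```bash
python3 -m crank '[[[5.5,-0.03,-0.1,0.1,0,0,0],[8.5,0,0,0,0,0,0],[8.5,0,0,0,0,0,0],[8.5,0,0,0,0,0,0],[8.5,0,0,0,0,0,0]]]'
python3 - <<'E'
from h import *
from scipy.spatial.transform import Rotation as R
o=manip.get_obs();M=R.from_quat(o['ee_rot']).as_matrix();u=M[:,0];v=M[:,1];n=-M[:,2]
for n_ in('top','scene'):
    im,dd=snap(n_,8);hs=cv2.cvtColor(im,cv2.COLOR_RGB2HSV);C=cloud(n_,dd);g=(hs[...,0]>45)&(hs[...,0]<85)&(hs[...,1]>90)&(C[...,2]>.03)&(abs(C[...,0]-.51)<.12)&(abs(C[...,1]-.26)<.12)
    P=C[g];k=np.median(P@n);ys,xs=np.nonzero(g);oo,r=ray(n_,np.c_[xs,ys])
    Q=oo+r*((k-oo@n)/(r@n))[:,None]
    print(n_,len(P),'n',round(k*1000,1),'u',(np.percentile(Q@u,[0,2,50,98,100])*1000).round(),'v',(np.percentile(Q@v,[0,2,50,98,100])*1000).round())
E
```

```text
clock: 16.23
position: [0.5188, 0.2943, 0.0435]
ee_rot: [0.729, 0.568, 0.302, -0.235]
ft_force: [0.2, 0.5, 0.6]
grip_width: 0.996
grasp_force: 0.0
top 230 n -211.1 u [293. 299. 345. 380. 382.] v [404. 405. 430. 457. 458.]
scene 265 n -214.4 u [266. 276. 348. 384. 386.] v [395. 398. 426. 458. 461.]
```

```bash
python3 -m crank '[[[8.5,-0.2,-0.8,0.85,0,0,0],[8.5,-0.5,-2,2.1,0,0,0],[8.5,-0.7,-2.7,2.8,0,0,0],[8.5,-0.7,-2.7,2.8,0,0,0],[8.5,0,0,3,-8.72,2.2,0],[8.5,0,0,3,-8.72,2.2,0],[8.5,0,0,3,-8.72,2.2,0],[8.5,0,0,0,-8.72,2.2,0],[8.5,0,0,0,-8.72,2.2,0],[8.5,0,0,0,0,0,0]]]'
python3 -m crank '[[[4.5,0.5,1.9,0.2,0,0,10],[4.5,0.5,1.9,0.2,0,0,10],[4.5,0.5,1.9,0.2,0,0,10],[4.5,0.5,1.9,0.2,0,0,10],[4.5,0.5,1.9,0.2,0,0,10],[4.5,0.5,1.9,0.2,0,0,10],[4.5,0.5,1.9,0.2,0,0,10],[4.5,0.5,1.9,0.2,0,0,10],[4.5,0.5,1.9,0.2,0,0,10],[4.5,0,0,0,0,0,0]]]'
python3 - <<'E'
from h import *
o=manip.get_obs();print(o['joint_pos'].round(2))
p,d=snap('top',9);q,e=snap('scene',9)
u=np.array([.175,.687,.705]);v=np.array([.969,-.246,0]);n=np.array([-.173,-.683,.709])
for n_,im,dd in(('top',p,d),('scene',q,e)):
    hs=cv2.cvtColor(im,cv2.COLOR_RGB2HSV);C=cloud(n_,dd);g=(hs[...,0]>45)&(hs[...,0]<85)&(hs[...,1]>90)&(C[...,2]>.02)&(abs(C[...,0]-.51)<.12)&(abs(C[...,1]-.26)<.12)
    P=C[g];k=np.median(P@n);ys,xs=np.nonzero(g);oo,r=ray(n_,np.c_[xs,ys])
    Q=oo+r*((k-oo@n)/(r@n))[:,None]
    print(n_,len(P),'n',round(k*1000,1),'u',(np.percentile(Q@u,[0,2,50,98,100])*1000).round(),'v',(np.percentile(Q@v,[0,2,50,98,100])*1000).round())
E
```

```text
clock: 17.58
position: [0.4966, 0.2157, 0.2194]
ee_rot: [0.787, 0.617, -0.0, -0.0]
ft_force: [-0.2, 0.7, -0.6]
grip_width: 0.993
grasp_force: 0.0
clock: 18.82
position: [0.5427, 0.3827, 0.237]
ee_rot: [0.124, 0.992, 0.001, -0.001]
ft_force: [0.2, -0.9, 0.0]
grip_width: 0.53
grasp_force: 0.0
[ 0.02  0.66 -1.15  1.25  0.59  1.59  0.29]
top 139 n -210.4 u [279. 293. 343. 380. 383.] v [419. 421. 442. 456. 458.]
scene 292 n -213.7 u [267. 275. 345. 385. 387.] v [395. 397. 421. 456. 458.]
```

```bash
python3 -m crank '[[[4.5,0,0,0,-8.72,2.2,0],[4.5,0,0,0,-8.72,2.2,0],[4.5,0,0,0,-8.72,2.2,0],[4.5,0,0,0,-8.72,2.2,0],[4.5,0,0,0,-8.72,2.2,0],[4.5,0,0,0,0,0,0]]]'
python3 - <<'E'
from h import *
from scipy.spatial.transform import Rotation as R
o=manip.get_obs();print(o['joint_pos'].round(2));M=R.from_quat(o['ee_rot']).as_matrix();print(M.round(3))
print((([.523,.313,.127]-o['position'])*100).round(2))
E
```

```text
clock: 19.68
position: [0.5396, 0.3626, 0.1911]
ee_rot: [0.118, 0.948, -0.289, -0.069]
ft_force: [-0.4, -0.6, -0.3]
grip_width: 0.528
grasp_force: 0.0
[-0.69  0.88 -0.25  0.8   0.41  2.05  0.5 ]
[[-0.963  0.183 -0.199]
 [ 0.263  0.805 -0.532]
 [ 0.063 -0.564 -0.823]]
[-1.66 -4.96 -6.41]
```

J6 sits at its limit, so a 45° tilt straight down the slope isn't reachable here. I'll keep the pads parallel to the board and lean the tool outward within the board's plane.

```bash
cat > g.py <<'E'
from h import *
from scipy.spatial.transform import Rotation as R
import sys
a=np.radians(float(sys.argv[1]));back=float(sys.argv[2])/1000
th=np.radians(75.8);k=.7071
u=np.array([np.cos(th)*k,np.sin(th)*k,k]);n=np.array([-np.cos(th)*k,-np.sin(th)*k,k]);v=np.array([np.sin(th),-np.cos(th),0])
c=.324*u+.427*v-.2145*n
z=-np.cos(a)*u+np.sin(a)*v;y=-n;x=np.cross(y,z)
M=np.c_[x,y,z];o=manip.get_obs();R0=R.from_quat(o['ee_rot'])
print('joints',o['joint_pos'].round(2),'seat c',c.round(4))
print('rotvec',np.degrees((R.from_matrix(M)*R0.inv()).as_rotvec()).round(1))
t=c+.045*u+.042*z-back*z;print('tcp',t.round(4),'shift cm',((t-o['position'])*100).round(2))
E
python3 g.py 30 70; python3 g.py 20 70;python3 g.py 45 70
```

```text
joints [-0.69  0.88 -0.25  0.8   0.41  2.05  0.5 ] seat c [0.5074 0.2644 0.0774]
rotvec [-16.2 -23.3  20.6]
tcp [0.5058 0.3153 0.1264] shift cm [-3.38 -4.73 -6.47]
joints [-0.69  0.88 -0.25  0.8   0.41  2.05  0.5 ] seat c [0.5074 0.2644 0.0774]
rotvec [-14.6 -15.8  14.2]
tcp [0.5104 0.3156 0.1279] shift cm [-2.92 -4.7  -6.32]
joints [-0.69  0.88 -0.25  0.8   0.41  2.05  0.5 ] seat c [0.5074 0.2644 0.0774]
rotvec [-18.6 -34.6  30.2]
tcp [0.4994 0.3137 0.1232] shift cm [-4.02 -4.9  -6.78]
```

Try α=30: rotate with half the shift, then re-measure.

```bash
python3 -m crank '[[[4.5,-0.4,-0.4,0,-4.05,-5.8,5.1],[4.5,-0.4,-0.4,0,-4.05,-5.8,5.1],[4.5,-0.4,-0.4,0,-4.05,-5.8,5.1],[4.5,-0.4,-0.4,0,-4.05,-5.8,5.1],[4.5,0,0,0,0,0,0]]]'; python3 g.py 30 70
```

```text
clock: 20.3
position: [0.519, 0.3523, 0.1926]
ee_rot: [0.006, 0.9, -0.392, 0.19]
ft_force: [0.1, -0.3, 0.3]
grip_width: 0.527
grasp_force: 0.0
joints [-0.92  0.68 -0.22  1.29  0.81  1.81  0.36] seat c [0.5074 0.2644 0.0774]
rotvec [-0.4 -0.5 -0.6]
tcp [0.5058 0.3153 0.1264] shift cm [-1.32 -3.7  -6.62]
```

```bash
python3 -m crank '[[[4.5,-0.44,-1.23,-2.2,0,0,-0.6],[4.5,-0.44,-1.23,-2.2,-0.4,-0.5,0],[4.5,-0.44,-1.24,-2.2,0,0,0],[4.5,0,0,0,0,0,0]]]'; python3 g.py 30 0
python3 - <<'E'
from h import *
q,e=snap('scene',10);p,d=snap('top',10);cv2.imwrite('pics/z10.png',np.hstack([crop(p,160,150,66,75,6),crop(q,150,185,66,75,6)]))
E
```

```text
clock: 20.8
position: [0.5094, 0.3122, 0.1268]
ee_rot: [0.016, 0.897, -0.398, 0.19]
ft_force: [0.6, 0.5, -0.1]
grip_width: 0.529
grasp_force: 0.0
joints [-0.9   0.68 -0.21  1.44  0.8   1.7   0.25] seat c [0.5074 0.2644 0.0774]
rotvec [0.1 0.1 0.5]
tcp [0.5292 0.2652 0.0835] shift cm [ 1.98 -4.7  -4.33]
```

View pics/z10.png

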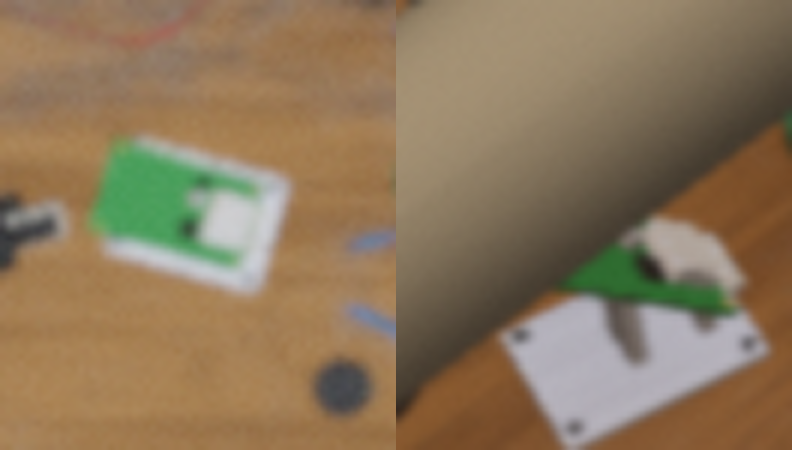

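The top view shows the board on the rest and the fingertip at crop (45,220), lined up with the bare end at (110,190). Going in.

```bash
python3 -m crank '[[[4.5,0.5,-1.18,-1.08,0,0,0.5],[4.5,0.5,-1.18,-1.08,0,0,0],[4.5,0.5,-1.17,-1.09,0,0,0]]]'; python3 -m crank '[[[4.5,0.24,-0.6,-0.54,0,0,0],[4.5,0.24,-0.57,-0.54,0,0,0],[4.5,0,0,0,0,0,0]]]'; python3 g.py 30 0
```

```text
clock: 21.28
position: [0.5248, 0.276, 0.0936]
ee_rot: [0.012, 0.897, -0.398, 0.193]
ft_force: [-0.5, 0.5, 1.1]
grip_width: 0.525
grasp_force: 0.0
clock: 21.65
position: [0.5292, 0.2651, 0.0832]
ee_rot: [0.012, 0.897, -0.398, 0.193]
ft_force: [0.3, -0.2, -0.4]
grip_width: 0.527
grasp_force: 0.0
joints [-0.85  0.68 -0.19  1.55  0.83  1.59  0.23] seat c [0.5074 0.2644 0.0774]
rotvec [ 0.2  0.1 -0. ]
tcp [0.5292 0.2652 0.0835] shift cm [0.   0.   0.03]
```

```bash
python3 -m crank '[[[0,0,0,0,0,0,0],[0,0,0,0,0,0,0],[0,0,0,0,0,0,0],[0,0,0,0,0,0,0],[0,0,0,0,0,0,0]]]' 40
```

```text
clock: 22.28
position: [0.5292, 0.2662, 0.0836]
ee_rot: [0.012, 0.897, -0.397, 0.193]
ft_force: [0.6, 2.9, 1.2]
grip_width: 0.052
grasp_force: 41.3
```

```bash
python3 -m crank '[[[0,-0.17,-0.69,0.71,0,0,0],[0,-0.35,-1.37,1.41,0,0,0],[0,-0.2,-0.7,3,0,0,0],[0,0,0,4,0,0,0],[0,0,0,4,0,0,0],[0,0,0,4,8.72,-2.2,0],[0,0,0,1,8.72,-2.2,0],[0,0,0,0,8.72,-2.2,0],[0,0,0,0,8.72,-2.2,0],[0,0,0,0,8.72,-2.2,0],[0,0,0,0,0,0,0]]]' 60
python3 -m crank '[[[0,0.2,-4,0,0,0,-5],[0,0.2,-4,0,0,0,-5],[0,0.2,-4,0,0,0,-5],[0,0.2,-4,0,0,0,-5],[0,0.2,-4,0,0,0,-5],[0,0.2,-4,0,0,0,-5],[0,0.2,-4,0,0,0,-5],[0,0.2,-4,0,0,0,-5],[0,0.2,-4,0,0,0,-5],[0,0.2,-4,0,0,0,-5],[0,0.2,-4,0,0,0,-5],[0,0.2,-4,0,0,0,-3.5],[0,0,0,0,0,0,0],[0,0,0,0,0,0,0]]]'
python3 - <<'E'
from h import *
from scipy.spatial.transform import Rotation as R
o=manip.get_obs();print(o['joint_pos'].round(2));M=R.from_quat(o['ee_rot']).as_matrix();print(M.round(3))
E
```

```text
clock: 23.65
position: [0.5218, 0.2347, 0.2653]
ee_rot: [0.122, 0.958, -0.034, 0.258]
ft_force: [-0.5, 0.4, -1.4]
grip_width: 0.045
grasp_force: 61.9
clock: 25.4
position: [0.5457, -0.2424, 0.2645]
ee_rot: [0.573, 0.777, -0.156, 0.208]
ft_force: [0.4, 0.8, -1.4]
grip_width: 0.048
grasp_force: 61.9
[-0.19  0.03  0.24  1.79  0.53  1.18  0.17]
[[-0.257  0.955  0.145]
 [ 0.826  0.295 -0.48 ]
 [-0.502 -0.003 -0.865]]
```

```bash
cat > b.py <<'E'
from h import *
import sys
k=int(sys.argv[1])
a=np.radians(17.3);rx=np.array([np.cos(a),np.sin(a),0]);ry=np.array([-np.sin(a),np.cos(a),0]);bay=np.array([.5423,-.265,.01])
for n_ in('top','scene'):
    im,dd=snap(n_,k);hs=cv2.cvtColor(im,cv2.COLOR_RGB2HSV);C=cloud(n_,dd)
    L=(C-bay)@np.c_[rx,ry,[0,0,1]]
    g=(hs[...,0]>45)&(hs[...,0]<85)&(hs[...,1]>80)&(abs(L[...,0])<.035)&(abs(L[...,1])<.07)&(L[...,2]>.005)
    P=L[g]*1000
    if len(P)<5: print(n_,'few');continue
    print(n_,len(P),'x',np.percentile(P[:,0],[5,50,95]).round(),'y',np.percentile(P[:,1],[0,3,50,97,100]).round(),'z',np.percentile(P[:,2],[0,3,97,100]).round())
    A=np.c_[P[:,1:],np.ones(len(P))];print('x=a*y+b*z+c',np.linalg.lstsq(A,P[:,0],rcond=None)[0].round(3))
    ys,xs=np.nonzero(g);oo,r=ray(n_,np.c_[xs,ys]);kk=np.median(C[g]@rx);Q=((oo+r*((kk-oo@rx)/(r@rx))[:,None])-bay)@np.c_[rx,ry,[0,0,1]]*1000
    r=cv2.minAreaRect(Q[:,1:].astype(np.float32));print('yz rect',np.round(r[0],1),np.round(r[1],1),round(r[2],1),cv2.boxPoints(r).round().tolist())
    np.save(f'Q{n_}.npy',Q)
E
python3 b.py 11
```

```text
top 11 x [ 8.  9. 11.] y [11. 11. 19. 41. 47.] z [264. 269. 315. 320.]
x=a*y+b*z+c [-0.037  0.038 -1.369]
yz rect [ 26.9 299.1] [105.2  29.7] 77.6 [[1.0, 251.0], [30.0, 245.0], [53.0, 347.0], [24.0, 354.0]]
scene 106 x [ 7.  9. 11.] y [ 9. 19. 57. 69. 69.] z [183. 190. 299. 302.]
x=a*y+b*z+c [5.00e-03 5.00e-03 7.44e+00]
yz rect [ 43.4 244.5] [126.7  62. ] 88.2 [[11.0, 182.0], [72.0, 180.0], [76.0, 307.0], [14.0, 309.0]]
```

```bash
python3 -m crank '[[[0,0.1,-2.2,0,0,0,0],[0,0.12,-2.2,0,0,0,0],[0,0,0,-3,0,0,0],[0,0,0,-4,0,0,0],[0,0,0,-4,0,0,0],[0,0,0,-2.5,0,0,0],[0,0,0,0,0,0,0],[0,0,0,0,0,0,0]]]'
python3 b.py 12
python3 - <<'E'
from h import *
q=load('scene',12)[0];cv2.imwrite('pics/z12.png',crop(q,270,90,64,80,7))
E
```

```text
clock: 26.5
position: [0.549, -0.2857, 0.1311]
ee_rot: [0.572, 0.778, -0.155, 0.209]
ft_force: [0.5, -0.7, -1.2]
grip_width: 0.049
grasp_force: 61.8
top 5 x [-2. -1.  0.] y [-33. -33. -27. -18. -18.] z [133. 137. 170. 170.]
x=a*y+b*z+c [ -0.114   0.064 -13.997]
yz rect [-24.4 161.2] [100.8  10.5] 80.0 [[-38.0, 112.0], [-28.0, 111.0], [-11.0, 210.0], [-21.0, 212.0]]
scene 76 x [-3. -1.  0.] y [-25. -23.  14.  26.  28.] z [ 53.  57. 167. 175.]
x=a*y+b*z+c [-0.011  0.004 -1.671]
yz rect [  2.  115.1] [124.8  50.8] 85.4 [[-28.0, 55.0], [22.0, 51.0], [32.0, 175.0], [-18.0, 179.0]]
```

View pics/z12.png

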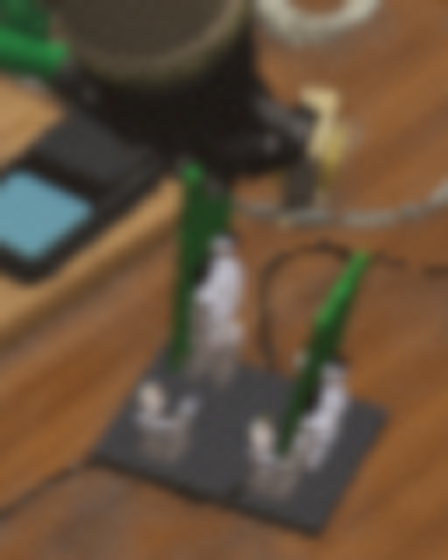

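The picture shows the held board's +y edge at crop (178,365), above the free bay's +y guide, whose tines are at (150,395) and (190,405). I'll compare with the projected bay points.

Run:
```python
from h import *
a=np.radians(17.3);rx=np.array([np.cos(a),np.sin(a),0]);ry=np.array([-np.sin(a),np.cos(a),0]);bay=np.array([.5423,-.265,.01])
for l in([0,30,34],[-11,30,34],[11,30,34],[0,36,0],[0,31,55],[93-153,30,34],[-33,50,0],[-93,50,0],[33,50,0],[-93,-50,0]):
    P=bay+l[0]/1000*rx+l[1]/1000*ry+np.array([0,0,l[2]/1000]);print(l,((proj('scene',[P])[0]-[270,90])*7).round())
q=load('scene',12)[0];hs=cv2.cvtColor(q,cv2.COLOR_RGB2HSV)
m=((hs[...,1]<70)&(hs[...,2]>120)).astype(np.uint8)
print(m[142:160,286:320])
```

```text
[0, 30, 34] [164. 391.]
[-11, 30, 34] [184. 397.]
[11, 30, 34] [143. 384.]
[0, 36, 0] [155. 448.]
[0, 31, 55] [165. 360.]
[-60, 30, 34] [276. 427.]
[-33, 50, 0] [205. 485.]
[-93, 50, 0] [317. 522.]
[33, 50, 0] [ 84. 445.]
[-93, -50, 0] [387. 400.]
[[0 0 0 0 0 0 0 0 0 0 0 0 0 0 0 0 0 0 0 0 0 0 0 0 0 0 0 0 0 0 0 0 0 0]
 [0 0 0 0 0 0 0 0 0 0 0 0 0 0 0 0 0 0 0 0 0 0 0 0 0 0 0 0 0 0 0 1 1 0]
 [0 0 0 0 0 0 0 0 0 0 0 0 0 0 0 0 0 0 0 0 0 0 0 0 0 0 0 0 0 0 0 1 1 0]
 [0 0 0 0 1 1 1 0 0 0 0 0 0 0 0 0 0 0 0 0 0 0 0 0 0 0 0 0 0 0 0 1 1 0]
 [0 0 0 0 1 1 1 0 0 0 0 0 0 0 0 0 0 0 0 0 0 0 0 0 0 0 0 0 0 0 1 1 1 1]
 [0 0 0 0 1 1 1 0 0 0 0 0 0 0 0 0 0 0 0 0 0 0 0 0 0 0 0 0 0 0 1 1 1 0]
 [0 0 0 0 1 1 1 0 0 0 1 0 0 0 0 0 0 0 0 0 0 0 0 0 0 0 0 0 0 1 1 1 1 0]
 [0 0 0 0 1 1 1 0 0 0 0 0 0 0 0 0 0 0 0 0 0 0 0 0 0 0 0 0 0 1 1 1 0 0]
 [0 0 0 0 0 1 1 1 1 1 0 0 0 0 0 0 0 0 0 0 0 1 0 0 0 0 0 0 1 1 1 1 0 0]
 [0 0 0 0 0 0 0 0 0 0 0 0 0 0 0 0 0 0 0 0 1 1 1 0 0 0 0 0 1 1 1 1 0 0]
 [0 0 0 0 0 0 0 0 0 0 0 0 0 0 0 0 0 0 0 0 1 1 1 0 0 0 0 1 1 1 1 0 0 0]
 [0 0 0 0 0 0 0 0 0 0 0 0 0 0 0 0 0 0 0 0 1 1 1 0 0 0 0 1 1 1 1 0 0 0]
 [0 0 0 0 0 0 0 0 0 0 0 0 0 0 0 0 0 0 0 0 1 1 1 0 0 0 0 1 1 1 0 0 0 0]
 [0 0 0 0 0 0 0 0 0 0 0 0 0 0 0 0 0 0 0 0 0 1 1 0 0 0 0 0 1 1 0 0 0 0]
 [0 0 0 0 0 0 0 0 0 0 0 0 0 0 0 0 0 0 0 0 0 0 0 0 0 0 0 0 0 0 0 0 0 0]
 [0 0 0 0 0 0 0 0 0 0 0 0 0 0 0 0 0 0 0 0 0 0 0 0 0 0 0 0 0 0 0 0 0 0]
 [0 0 0 0 0 0 0 0 0 0 0 0 0 0 0 0 0 0 0 0 0 0 0 0 0 0 0 0 0 0 0 0 0 0]
 [0 0 0 0 0 0 0 0 0 0 0 0 0 0 0 0 0 0 0 0 0 0 0 0 0 0 0 0 0 0 0 0 0 0]]
```

Run:
```python
from h import *
a=np.radians(17.3);rx=np.array([np.cos(a),np.sin(a),0]);ry=np.array([-np.sin(a),np.cos(a),0]);bay=np.array([.5423,-.265,.01])
q=load('scene',12)[0]
for v in range(112,147,3): print(v,[tuple(q[v,u].tolist()) for u in range(290,302)])
for z in(52,90,130,170):
  for x in(-2.5,2.5): print(z,x,proj('scene',[bay+x/1000*rx+.031*ry+[0,0,z/1000]])[0].round(1))
```

```text
112 [(50, 47, 43), (45, 41, 38), (44, 39, 35), (37, 34, 31), (38, 34, 30), (47, 42, 37), (50, 47, 42), (42, 42, 34), (34, 33, 25), (31, 28, 23), (32, 27, 23), (33, 29, 24)]
115 [(53, 51, 46), (49, 44, 41), (59, 51, 41), (85, 67, 49), (93, 73, 53), (79, 74, 51), (57, 86, 45), (48, 94, 44), (46, 78, 42), (49, 56, 40), (49, 45, 39), (41, 37, 32)]
118 [(95, 76, 55), (129, 100, 67), (153, 117, 76), (165, 127, 82), (163, 127, 82), (127, 105, 65), (75, 77, 44), (40, 63, 31), (35, 61, 31), (41, 61, 35), (46, 62, 40), (46, 61, 39)]
121 [(172, 132, 86), (168, 128, 82), (153, 114, 72), (136, 101, 63), (116, 86, 52), (80, 69, 38), (48, 63, 32), (35, 62, 29), (34, 63, 31), (32, 63, 29), (33, 64, 30), (37, 64, 30)]
124 [(114, 82, 49), (106, 75, 45), (100, 72, 45), (98, 70, 45), (99, 76, 49), (75, 74, 42), (46, 68, 35), (35, 66, 32), (35, 64, 30), (48, 72, 45), (82, 95, 81), (110, 112, 110)]
127 [(111, 79, 53), (119, 83, 55), (126, 89, 58), (128, 90, 57), (112, 83, 52), (74, 69, 39), (44, 63, 32), (35, 59, 30), (36, 51, 30), (57, 59, 52), (106, 104, 107), (152, 149, 155)]
130 [(136, 94, 60), (138, 
[... 554 characters left out ...]
, (118, 80, 51), (107, 78, 56), (83, 68, 53), (58, 63, 43), (41, 63, 34), (52, 71, 44), (79, 83, 67), (102, 95, 87), (115, 105, 99), (126, 113, 110), (124, 111, 108)]
142 [(113, 82, 59), (92, 75, 64), (74, 68, 65), (61, 63, 58), (52, 65, 49), (58, 69, 51), (76, 76, 67), (91, 84, 79), (100, 91, 86), (96, 88, 83), (97, 88, 83), (104, 93, 87)]
145 [(126, 118, 112), (145, 135, 125), (124, 113, 105), (87, 82, 80), (70, 68, 69), (68, 67, 68), (70, 68, 69), (73, 72, 72), (71, 70, 71), (69, 67, 68), (74, 71, 71), (79, 75, 73)]
52 -2.5 [294.2 142.3]
52 2.5 [292.9 141.9]
90 -2.5 [294.9 133.9]
90 2.5 [293.6 133.5]
130 -2.5 [295.7 124.7]
130 2.5 [294.3 124.3]
170 -2.5 [296.4 115.2]
170 2.5 [295.  114.7]
```

Board and bay agree to within about 1–2 mm, so I'll insert.

```bash
python3 -m crank '[[[0,0,0,-1,0,0,0],[0,0,0,-1,0,0,0],[0,0,0,-0.5,0,0,0],[0,0,0,0,0,0,0]]]'; python3 -m crank '[[[0,0,0,-0.5,0,0,0],[0,0,0,-0.5,0,0,0],[0,0,0,0,0,0,0]]]';python3 -m crank '[[[0,0,0,-0.5,0,0,0],[0,0,0,-0.4,0,0,0],[0,0,0,0,0,0,0]]]'
```

```text
clock: 27.1
position: [0.5478, -0.286, 0.104]
ee_rot: [0.572, 0.778, -0.156, 0.208]
ft_force: [-0.5, 0.5, -1.0]
grip_width: 0.045
grasp_force: 61.9
clock: 27.48
position: [0.5478, -0.2859, 0.0942]
ee_rot: [0.572, 0.778, -0.155, 0.208]
ft_force: [0.8, 0.3, -1.1]
grip_width: 0.046
grasp_force: 61.9
clock: 27.85
position: [0.5478, -0.286, 0.0852]
ee_rot: [0.572, 0.778, -0.156, 0.208]
ft_force: [-0.5, 0.1, -1.3]
grip_width: 0.047
grasp_force: 61.9
```

```bash
python3 -m crank '[[[0,0,0,-0.3,0,0,0],[0,0,0,0,0,0,0]]]'; python3 -m crank '[[[0,0,0,-0.2,0,0,0],[0,0,0,0,0,0,0]]]'
```

```text
clock: 28.1
position: [0.5482, -0.286, 0.0826]
ee_rot: [0.572, 0.778, -0.155, 0.208]
ft_force: [-0.2, 0.7, -1.0]
grip_width: 0.047
grasp_force: 62.0
clock: 28.35
position: [0.5493, -0.2863, 0.0825]
ee_rot: [0.572, 0.777, -0.155, 0.21]
ft_force: [-3.6, 3.5, 13.7]
grip_width: 0.047
grasp_force: 64.3
```

```bash
python3 -m crank '[[[0,0,0,-0.15,0,0,0],[0,0,0,0,0,0,0]]]'
```

```text
clock: 28.6
position: [0.5501, -0.2863, 0.0825]
ee_rot: [0.572, 0.777, -0.155, 0.21]
ft_force: [-8.0, 8.5, 26.5]
grip_width: 0.047
grasp_force: 66.7
```

```bash
python3 -m crank '[[[0,-0.1,0,0.2,0,0,0],[4.5,0,0,0,0,0,0],[4.5,0,0,0,0,0,0],[4.5,0,0,0,0,0,0],[4.5,0,0,0,0,0,0],[4.5,-0.15,0.5,0.9,0,0,0],[4.5,-0.4,1.3,2.4,0,0,0],[4.5,-0.6,2,3.6,0,0,0],[4.5,-0.6,2,3.6,0,0,0],[4.5,0,2,3,0,0,0],[4.5,0,4,0,0,0,0],[4.5,0,4,0,0,0,0],[4.5,0,4,0,0,0,0],[4.5,0,4,0,0,0,0],[4.5,0,4,0,0,0,0],[4.5,0,0,0,0,0,0],[4.5,0,0,0,0,0,0]]]'; python3 b.py 13
python3 - <<'E'
from h import *
C=cloud('scene',load('scene',13)[1]);P=C.reshape(-1,3)
for nm,c in(('finger',(.65,.015)),):
  m=(abs(P[:,0]-c[0])<.05)&(abs(P[:,1]-c[1])<.05)&(P[:,2]>.07)&(P[:,2]<.12);print(nm,(P[m][::5]*1000).round().astype(int).tolist())
a=np.radians(17.3);rx=np.array([np.cos(a),np.sin(a),0]);ry=np.array([-np.sin(a),np.cos(a),0]);bay=np.array([.5423,-.265,.01])
for k in(0,13):
  C=cloud('top',load('top',k)[1]);L=(C-bay)@np.c_[rx,ry,[0,0,1]]*1000
  for lo,hi,nm in((-90,-50,'old'),(-20,20,'new')):
    m=(L[...,0]>lo)&(L[...,0]<hi)&(abs(L[...,1])<50)&(L[...,2]>85);Q=L[m]
    if len(Q): print(k,nm,len(Q),Q.mean(0).round(1),np.percentile(Q,[2,98],axis=0).round())
E
```

```text
clock: 30.72
position: [0.5295, -0.0084, 0.2166]
ee_rot: [0.572, 0.778, -0.155, 0.209]
ft_force: [0.0, -0.7, 0.4]
grip_width: 0.525
grasp_force: 0.0
top 5 x [-6. -4. -1.] y [ 6.  6. 16. 23. 23.] z [ 73.  78. 122. 123.]
x=a*y+b*z+c [-0.014 -0.079  5.032]
yz rect [ 16.3 108. ] [115.5  10.9] 81.9 [[3.0, 52.0], [13.0, 50.0], [30.0, 164.0], [19.0, 166.0]]
scene 87 x [-8. -6. -4.] y [-32. -28.   2.  27.  30.] z [ 28.  39. 119. 120.]
x=a*y+b*z+c [-0.009 -0.035 -2.982]
yz rect [ 1.5 77.3] [57.8 90.3] 6.9 [[-33.0, 119.0], [-22.0, 29.0], [36.0, 36.0], [25.0, 126.0]]
finger [[671, 7, 99], [663, 6, 100], [659, 9, 99], [658, 15, 99], [662, 28, 102], [648, 20, 105], [659, 31, 101], [645, 22, 104], [661, 35, 98], [650, 22, 96], [661, 39, 97], [639, 24, 100], [644, 24, 93], [638, 25, 93], [641, 20, 83], [641, 19, 78], [637, 23, 78], [637, 24, 74]]
0 old 38 [-70.7  -1.5 104.5] [[-75. -33.  86.]
 [-67.  29. 116.]]
13 old 40 [-70.7  -1.7 104.1] [[-75. -32.  87.]
 [-67.  29. 114.]]
13 new 24 [ -5.2  -2.4 118.9] [[ -8. -34. 109.]
 [ -3.  26. 124.]]
```

The board's top is 120 mm above the bay floor, so it is fully down. It leans under 0.1 rad, the finger is still open, the old board hasn't moved, and the arm is clear.

```bash
python3 -c "from workcell import job; print(job.hand_in())"
```

```text
the job is handed in; nothing more can be done
None
```

The job is handed in, with no verdict returned. By my last camera check, the spring finger stands open, the board stands upright on the free bay's floor with its bare end up, the other board has not moved, and the arm is clear.

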